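# Clear the microscope bench: tip the specimen mounts into the storage tub and clamp it shut

### The job

Gather all the loose black specimen mounts from the bench onto the steel inspection tray, then carry the tray by its handle to the round tub and tip it so that they all slide in over the lip. Lay the empty tray back flat on the middle of its rubber mat, put the lid fully home on the tub and only then swing the clamp down over the lid until it lies level. Leave the other things on the bench where they stand.

Things in the scene. Friction and masses are not known exactly. Their poses are not given: they have to be found in the camera images.
- mat: fixed black rubber mat where the tray lives, 200 (x) x 150 (y) mm, 2 mm thick; origin at the centre of its underside, on the bench. The tray starts about its middle
- tray_floor (a point): loose polished steel tray, 200 g: floor 140 (x) x 120 (y) x 3 mm; 3 mm thick walls on both y sides and at +x, tops 15 mm above the underside; the -x end is open. Inside 137 x 114 mm. Point: centre of the floor's upper face, 3 mm above the underside; x from lip to handle, z up. Mounts are slippery on it (friction about 0.3, they slide off at some 20 degrees)
- tray_lip (a point): middle of the tray's open lip, on the floor's upper face, 70 mm towards -x from tray_floor; same axes as the tray
- tray_handle (a point): grip point of the tray's handle, an upright grey plastic tab behind the +x wall: 12 mm thick (x), 45 mm wide (y), its top 65 mm above the tray's underside. The point is in the middle of its thickness and width, 48 mm above the underside, 76 mm towards +x and 45 mm above tray_floor; same axes as the tray
- tub_mouth (a point): round aluminium storage tub, fixed to the bench: outside diameter 150 mm, wall 4 mm (inside about 136 mm clear), rim 70 mm above the bench, inner floor 5 mm above it. This point is the centre of the mouth at rim height; z up, and +y points to the side that carries the clamp
- clamp (a joint): angle of the tub's clamp arm, rad: 0 = level, over the lid's edge, 1.57 = upright, up to 1.95 = leaning outward. Starts open (1.35 to 1.85), stays where left (light friction, about 1 N at its bar). Goes fully down only over a fully seated lid: its underside then lies 1 mm above the lid's top
- clamp_hinge (a point): clamp hinge axis: 96 mm from the tub's centre towards the tub's +y, 80 mm above the bench; the axis runs along the tub's x
- clamp_bar (a point): centre of the rubber cross bar (10 mm thick, 50 mm long along the tub's x) at the end of the clamp arm, 58 mm from the hinge axis. The arm is 16 mm wide and 8 mm thick
- lid_knob (a point): loose lid, 220 g: black round knob 28 mm across, 30 mm tall, on an aluminium disc 160 mm across, 5 mm thick, with a plug 124 mm across, 8 mm deep beneath. Point: knob centre, 28 mm above the plug's underside, 20 mm above the disc's underside; z up. It starts plug down on the bench; seated, the disc rests on the rim and the point is 90 mm above the bench
- mount_s1_mid (a point): a specimen mount: black resin disc, diameter 30 mm, 22 mm tall, 25 g, flat ends, a small steel chip showing in its top; this point is its centre, half-way up, z along its axis. It starts standing loose on the bench, in the far part of it; it may be absent
- mount_s2_mid (a point): a specimen mount: black resin disc, diameter 30 mm, 22 mm tall, 25 g, flat ends, a small steel chip showing in its top; this point is its centre, half-way up, z along its axis. It starts standing loose on the bench, in the far part of it; it may be absent
- mount_s3_mid (a point): a specimen mount: black resin disc, diameter 30 mm, 22 mm tall, 25 g, flat ends, a small steel chip showing in its top; this point is its centre, half-way up, z along its axis. It starts standing loose on the bench, in the far part of it; it may be absent
- mount_s4_mid (a point): a specimen mount: black resin disc, diameter 30 mm, 22 mm tall, 25 g, flat ends, a small steel chip showing in its top; this point is its centre, half-way up, z along its axis. It starts standing loose on the bench, in the far part of it; it may be absent
- mount_t1_mid (a point): a specimen mount: black resin disc, diameter 30 mm, 22 mm tall, 25 g, flat ends, a small steel chip showing in its top; this point is its centre, half-way up, z along its axis. It starts standing on the tray; it may be absent
- mount_t2_mid (a point): a specimen mount: black resin disc, diameter 30 mm, 22 mm tall, 25 g, flat ends, a small steel chip showing in its top; this point is its centre, half-way up, z along its axis. It starts standing on the tray; it may be absent
- mount_t3_mid (a point): a specimen mount: black resin disc, diameter 30 mm, 22 mm tall, 25 g, flat ends, a small steel chip showing in its top; this point is its centre, half-way up, z along its axis. It starts standing on the tray; it may be absent
- beaker: bystander: glass beaker, 56 mm across, 70 mm tall; origin at its foot
- jar: bystander: amber jar, 44 mm across, 55 mm tall; origin at its foot
- stopper: bystander: grey tapered stopper, 34 mm across at the top and 26 mm at the foot, 30 mm tall, among the loose mounts; origin at its foot
- slidebox: bystander: grey slide box 50 (x) x 100 (y) x 35 mm; origin at its underside
- flask: bystander: conical glass flask, 72 mm across, 103 mm tall; origin at its foot
- brush: bystander: flat brush lying down, 200 mm long along its x, up to 42 mm wide, 20 mm tall; origin at the middle of its underside
Things that resemble listed ones, but are neither listed nor needed, are in the scene too. Leave any red look-alike of the part that bears mount_t3_mid alone.

How it is judged (in metres and radians):
On the way, in this order (a step that is already met when the one before it is completed fails the run):
1. every mount is on the tray (x of mount_s1_mid in the frame of tray_floor between -0.075 and 0.07 m and y of mount_s1_mid in the frame of tray_floor between -0.058 and 0.058 m and z of mount_s1_mid in the frame of tray_floor between 0 and 0.045 m and x of mount_s2_mid in the frame of tray_floor between -0.075 and 0.07 m and y of mount_s2_mid in the frame of tray_floor between -0.058 and 0.058 m and z of mount_s2_mid in the frame of tray_floor between 0 and 0.045 m and x of mount_s3_mid in the frame of tray_floor between -0.075 and 0.07 m and y of mount_s3_mid in the frame of tray_floor between -0.058 and 0.058 m and z of mount_s3_mid in the frame of tray_floor between 0 and 0.045 m and x of mount_s4_mid in the frame of tray_floor between -0.075 and 0.07 m and y of mount_s4_mid in the frame of tray_floor between -0.058 and 0.058 m and z of mount_s4_mid in the frame of tray_floor between 0 and 0.045 m and x of mount_t1_mid in the frame of tray_floor between -0.075 and 0.07 m and y of mount_t1_mid in the frame of tray_floor between -0.058 and 0.058 m and z of mount_t1_mid in the frame of tray_floor between 0 and 0.045 m and x of mount_t2_mid in the frame of tray_floor between -0.075 and 0.07 m and y of mount_t2_mid in the frame of tray_floor between -0.058 and 0.058 m and z of mount_t2_mid in the frame of tray_floor between 0 and 0.045 m and x of mount_t3_mid in the frame of tray_floor between -0.075 and 0.07 m and y of mount_t3_mid in the frame of tray_floor between -0.058 and 0.058 m and z of mount_t3_mid in the frame of tray_floor between 0 and 0.045 m), for 0.2 s.
2. the tray, with mounts aboard, begins to tip with its lip over the tub (angle between tray_floor's own z axis and vertical above 0.15 rad and horizontal distance between tray_lip and tub_mouth below 0.085 m and height (world z) of tray_lip above 0.06 m and ((x of mount_s1_mid in the frame of tray_floor between -0.075 and 0.07 m and y of mount_s1_mid in the frame of tray_floor between -0.058 and 0.058 m and z of mount_s1_mid in the frame of tray_floor between 0 and 0.045 m) or (x of mount_s2_mid in the frame of tray_floor between -0.075 and 0.07 m and y of mount_s2_mid in the frame of tray_floor between -0.058 and 0.058 m and z of mount_s2_mid in the frame of tray_floor between 0 and 0.045 m) or (x of mount_s3_mid in the frame of tray_floor between -0.075 and 0.07 m and y of mount_s3_mid in the frame of tray_floor between -0.058 and 0.058 m and z of mount_s3_mid in the frame of tray_floor between 0 and 0.045 m) or (x of mount_s4_mid in the frame of tray_floor between -0.075 and 0.07 m and y of mount_s4_mid in the frame of tray_floor between -0.058 and 0.058 m and z of mount_s4_mid in the frame of tray_floor between 0 and 0.045 m) or (x of mount_t1_mid in the frame of tray_floor between -0.075 and 0.07 m and y of mount_t1_mid in the frame of tray_floor between -0.058 and 0.058 m and z of mount_t1_mid in the frame of tray_floor between 0 and 0.045 m) or (x of mount_t2_mid in the frame of tray_floor between -0.075 and 0.07 m and y of mount_t2_mid in the frame of tray_floor between -0.058 and 0.058 m and z of mount_t2_mid in the frame of tray_floor between 0 and 0.045 m) or (x of mount_t3_mid in the frame of tray_floor between -0.075 and 0.07 m and y of mount_t3_mid in the frame of tray_floor between -0.058 and 0.058 m and z of mount_t3_mid in the frame of tray_floor between 0 and 0.045 m))).
3. all mounts are in the tub and the lid is fully seated on it (horizontal distance between each of mount_s1_mid, mount_s2_mid, mount_s3_mid, mount_s4_mid, mount_t1_mid, mount_t2_mid, mount_t3_mid and tub_mouth below 0.072 m and height (world z) of each of mount_s1_mid, mount_s2_mid, mount_s3_mid, mount_s4_mid, mount_t1_mid, mount_t2_mid, mount_t3_mid below 0.066 m and horizontal distance between lid_knob and tub_mouth below 0.012 m and height (world z) of lid_knob between 0.086 and 0.094 m and angle between lid_knob's own z axis and vertical below 0.05 rad), for 0.2 s.
4. the clamp is down over the seated lid (all of step 3 and value of joint clamp below 0.1 rad), for 0.2 s.
At the end, for the whole second after the job is handed in: Every mount lies inside the tub; the lid is seated on the rim (centred within 12 mm, knob centre 86 to 94 mm above the bench, level within 0.05 rad); the clamp reads under 0.10 rad; the tray lies flat on the mat, its centre within 50 mm of the mat's centre (all of step 4 and horizontal distance between tray_floor and mat below 0.05 m and height (world z) of tray_floor below 0.012 m and angle between tray_floor's own z axis and vertical below 0.06 rad); the robot touches nothing.
It fails at once if one of the other things on the bench was pushed more than 40 mm from its place (distance of any of beaker, jar, stopper, slidebox, flask, brush from where it was at the start of the episode above 0.04 m).
Of mount_s1, mount_s2, mount_s3, mount_s4 only 3 to 4 are there at a start; the rules pass over those that are not, and their reading is None.
Of mount_t1, mount_t2, mount_t3 only 1 to 3 are there at a start; the rules pass over those that are not, and their reading is None.
At some moment in a run one of mount_s1, mount_s2, mount_s3, mount_s4 may be knocked a few centimetres aside while the robot is not near it.
It also fails if it takes over 208 s, if anything falls off the work surface, if the arm or the gripper's body presses on something with over 40 N, if the wrist force passes 120 N, or if a joint passes its speed limit or range.

### The arm

A 6-joint arm with a two-finger parallel gripper is mounted at the origin on the work surface. World frame = base frame: x ahead of the robot, y to its left, z up, the work surface at z = 0. Lengths are in mm, angles in rad, forces in N, time in s.
With the tool pointing down it reaches from about 300 to 775 mm from the base axis. Payload 14.6 kg.
Tool frame: the origin (TCP) lies between the finger pads; the fingertips stand 8 mm ahead of it and the grasp point (between the pads) lies 11 mm behind it; y points along the fingers, x is the direction in which the jaws open and shut, and the axes are right-handed (so a half turn about y gives the same grasp; the last joint's range is limited). The gripper opens to 94 mm and grips with 3 to 60 N. Pads are 16 mm wide; open, the fingers measure 119 mm over their backs; the gripper's body (75 mm by 177 mm) begins 78 mm behind the grasp point.
Start: joints at [1.239, 0.3, 1.521, -0, 1.321, -0.067], TCP at [143.942, 530.82, 213.446] pointing down, gripper open.
Joint ranges: [-3.03, 3.03], [-0.79, 2.21], [0.23, 2.52], [-1.04, 4.18], [0, 3.07], [-2.55, 2.55]. Speed limits (rad/s): [2.22, 2.22, 2.57, 3.14, 3.14, 3.14].

### API

Orientations are given as [roll, pitch, yaw] about the fixed x, y, z axes, in that order (R = Rz(yaw) Ry(pitch) Rx(roll)).
In Python, from cell import read_state, imaging, order gives the robot as it stands. The module is installed in compiled form; this text tells all that it offers.
- The arm moves only by the shell command python3 -m handwheel 'ROWS' [FORCE]. ROWS is JSON, a list that holds one entry, the list of rows, each a list of 7 numbers: the shift along the tool's x, y, z in mm, then the turn, a rotation vector about the tool's x, y, z in degrees, then the opening, from -1 (shut) to 1 (fully open), so that 0 is half open. A call has 1 to 5 rows; each row is the pose to reach, as a shift and turn from the pose measured when the call began, along the tool's axes at that moment; what a row does not reach only later rows make up. A row lasts 1/12 s, in which the tool goes at most 41.7 mm and 7.16 degrees, less where a joint would pass 70% of its speed; a pose out of reach is approached as far as the arm can. A call with a gripper value outside its range is refused whole. The fingers move at their own pace and stop on an object; FORCE is the grip in N (left out, the last holds). Time passes only in rows, so rows that repeat a pose let the fingers close. It gives the time, the measured TCP pose, the force and the opening at its end, in the units of the state.
- read_state(): the state, without advancing time (a new reading comes with each control period).
- imaging.camera(name): name is "scene" or "top"; returns (picture, depth): 384x512x3 uint8, red, green, blue; 384x512 float32, mm along the optical axis (not along the pixel's ray), 0 where there is no reading.
- imaging.get_calibration(name): a dict with "mtx" (3x3 intrinsics, pixels), "world_from_camera" (4x4, takes a point from camera to world coordinates). Camera axes: x right, y down, z forward; pixel columns grow to the right and rows downward; lengths in mm; the calibration is good to about 2 mm. A picture is of the moment at which its call begins. get_calibration takes no time and is no camera call.
- order.sign_off(): hands the job in, once; it reports no verdict.
The state is a dict: "clock": time; "joints": joint angles; "qd": joint speeds; "effort": joint torques, N m; "eef_pos": TCP position; "eef_rot": TCP orientation; "wrist_force": force on the tool from outside, world axes, zero at the start; "moment": the same for the moment, N m; "finger_gap": finger opening in mm.
Only numpy, scipy, OpenCV 4.12 (cv2) and the standard library are available. Lean on these libraries where they do the work, as an engineer would, in place of code of your own. Each camera call takes 0.05 s, during which the arm holds its last target.

## Working session

There is one attempt and no reset: what is moved stays moved. The work goes in short steps, Python scripts to look and compute and a shell command to move; the robot and the scene stay as the last step left them, time stands still between calls to the robot, and variables do not carry over. Pictures are saved under pics/ and viewed, and the job is handed in when it is done.

```bash
mkdir -p pics; ls; python3 - <<'E'
from cell import read_state, imaging
import cv2,numpy as np
s=read_state();print(s)
for n in("scene","top"):
    p,d=imaging.camera(n);c=imaging.get_calibration(n)
    np.savez(f"pics/{n}0.npz",p=p,d=d);print(n,c)
    cv2.imwrite(f"pics/{n}0.png",cv2.resize(p[:,:,::-1],(768,576),interpolation=cv2.INTER_CUBIC))
E
```

```text
pics
{'clock': 0.0, 'joints': array([ 1.23937911e+00,  3.00486350e-01,  1.52157807e+00, -1.38173189e-05,
        1.32065475e+00, -6.66004052e-02]), 'qd': array([ 0.00039366,  0.00119909,  0.00031875, -0.00010623,  0.00227873,
       -0.00285737]), 'effort': array([ 2.98172645e-04, -5.31803012e+01, -3.52734768e+01,  7.08395010e-02,
        2.43634649e-02, -7.12231008e-05]), 'eef_pos': array([143.8806561 , 530.59694864, 212.87922278]), 'eef_rot': array([-1.57073471e+00,  1.12490601e-03,  1.30598298e+00]), 'wrist_force': array([ 0.26516218,  0.5098917 , -0.47974535]), 'moment': array([-0.02099395, -0.01700631, -0.02377212]), 'finger_gap': 94.16237410333456}
scene {'mtx': array([[416.09813773,   0.        , 257.82334202],
       [  0.        , 416.09813773, 196.44997247],
       [  0.        ,   0.        ,   1.        ]]), 'world_from_camera': array([[ 7.42301435e-01,  5.25871669e-01, -4.15268066e-01,
         9.51978320e+02],
       [ 6.69893088e-01, -5.68329532e-01,  4.77749718e-01,
        -3.96654366e+02],
       [ 1.52259359e-02, -6.32819508e-01, -7.74149624e-01,
         8.25941533e+02],
       [ 0.00000000e+00,  0.00000000e+00,  0.00000000e+00,
         1.00000000e+00]])}
top {'mtx': array([[352.56753921,   0.        , 250.21559217],
       [  0.        , 352.56753921, 192.06919154],
       [  0.        ,   0.        ,   1.        ]]), 'world_from_camera': array([[-8.08032848e-02, -9.74705618e-01,  2.08374151e-01,
         3.78347661e+02],
       [-9.96709187e-01,  8.03693568e-02, -1.05623115e-02,
         6.00339204e+01],
       [-6.45175221e-03, -2.08541901e-01, -9.77992153e-01,
         9.60567432e+02],
       [ 0.00000000e+00,  0.00000000e+00,  0.00000000e+00,
         1.00000000e+00]])}
```

View pics/scene0.png

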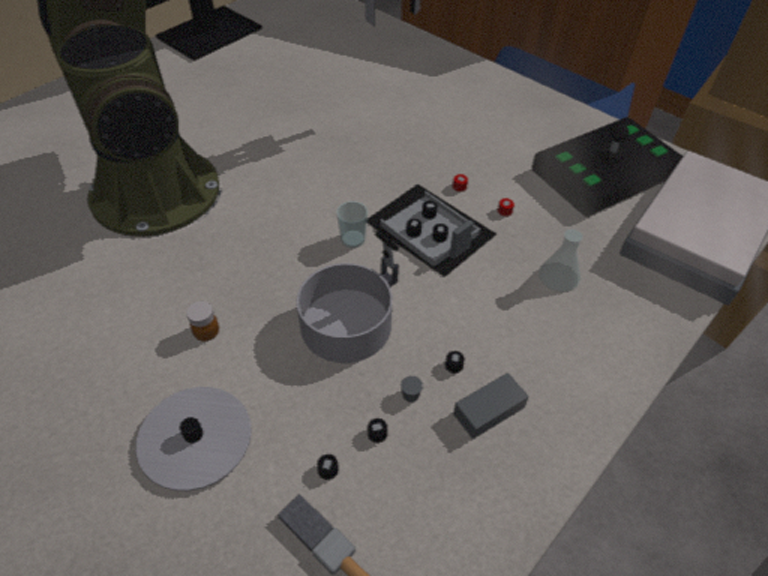

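View pics/top0.png

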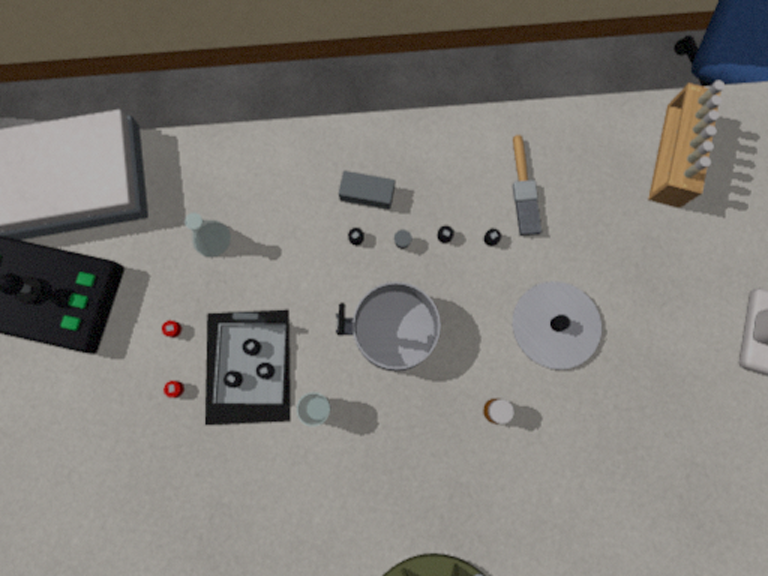

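```bash
cat > h.py <<'E'
import numpy as np,cv2
from cell import read_state, imaging
CAL={n:imaging.get_calibration(n) for n in("scene","top")}
def ray(n,u,v,z):
    c=CAL[n];T=c["world_from_camera"];d=T[:3,:3]@np.linalg.inv(c["mtx"])@[u,v,1.];o=T[:3,3]
    return o+d*(z-o[2])/d[2]
def cloud(n,d):
    c=CAL[n];K=c["mtx"];T=c["world_from_camera"];v,u=np.mgrid[0:384,0:512]
    P=np.stack([(u-K[0,2])/K[0,0]*d,(v-K[1,2])/K[1,1]*d,d],-1)
    return P@T[:3,:3].T+T[:3,3]
def snap(n,name,crop=None,sc=None):
    p,d=imaging.camera(n);np.savez(f"pics/{name}.npz",p=p,d=d)
    show(p,name,crop,sc);return p,d
def show(p,name,crop=None,sc=None):
    x0,y0,x1,y1=crop or(0,0,512,384);q=p[y0:y1,x0:x1,::-1]
    s=sc or min(800/q.shape[1],600/q.shape[0]);cv2.imwrite(f"pics/{name}.png",cv2.resize(q,None,fx=s,fy=s,interpolation=cv2.INTER_CUBIC))
def st():
    s=read_state();print("t%.2f"%s["clock"],"pos",s["eef_pos"].round(1),"rot",s["eef_rot"].round(3),"gap %.1f"%s["finger_gap"],"F",s["wrist_force"].round(1),"j",s["joints"].round(2));return s
def to(x,y,z,yaw=None,gp=False):
    """shift in tool axes from now to TCP target"""
    from scipy.spatial.transform import Rotation as R
    s=st();Rm=R.from_euler("xyz",s["eef_rot"]).as_matrix()
    d=Rm.T@(np.array([x,y,z])-s["eef_pos"]);print("shift",d.round(1))
    if yaw is not None:
        t=R.from_euler("xyz",[-np.pi/2,0,yaw]).as_matrix()
        print("rv deg",np.degrees(R.from_matrix(Rm.T@t).as_rotvec()).round(1))
E
python3 - <<'E'
from h import *
z=np.load("pics/top0.npz");p,d=z["p"],z["d"];W=cloud("top",d)
z2=np.load("pics/scene0.npz");W2=cloud("scene",z2["d"])
for nm,u,v,h in [("s",356,236,22),("stop",402,238,30),("s",445,233,22),("s",492,236,22),("t",251,346,27),("t",265,370,27),("t",233,379,27),("tub",397,325,70),("knob",560,323,43),("lid",557,325,13),("handle",245,316,67),("matTL",208,313,2),("matBR",289,422,2),("matTR",288,311,2),("matBL",207,423,2),("clampbar",341,315,135),("beaker",315,408,70),("jar",501,411,55),("flask",193,220,103),("slide",367,183,35)]:
    u/=1.5;v/=1.5;print(nm,ray("top",u,v,h).round(0),W[int(round(v)),int(round(u))].round(0))
show(p,"trayz",(130,195,240,290));show(p,"tubz",(210,170,410,270));show(z2["p"],"sz",(180,110,360,260))
E
```

```text
s [680.  78.  22.] [680.  78.  24.]
stop [666.  -6.  30.] [665.  -6.  30.]
s [672. -87.  22.] [672. -88.  23.]
s [ 659. -173.   22.] [ 660. -173.   22.]
t [491. 277.  27.] [490. 278.  30.]
t [447. 254.  27.] [446. 253.  28.]
t [436. 310.  27.] [435. 311.  27.]
tub [501.  19.  70.] [509.  15.   8.]
knob [ 485. -266.   43.] [ 486. -266.   42.]
lid [ 486. -271.   13.] [ 481. -259.   45.]
handle [538. 277.  67.] [538. 278.  66.]
matTL [561. 360.   2.] [560. 359.   1.]
matBR [355. 221.   2.] [356. 220.   1.]
matTR [553. 213.   2.] [553. 213.   4.]
matBL [365. 365.   2.] [365. 365.   2.]
clampbar [515. 109. 135.] [514. 109. 145.]
beaker [375. 166.  70.] [375. 173.   5.]
jar [ 345. -141.   55.] [ 346. -141.   57.]
flask [705. 352. 103.] [704. 350. 104.]
slide [777.  49.  35.] [777.  48.  35.]
```

View pics/trayz.png

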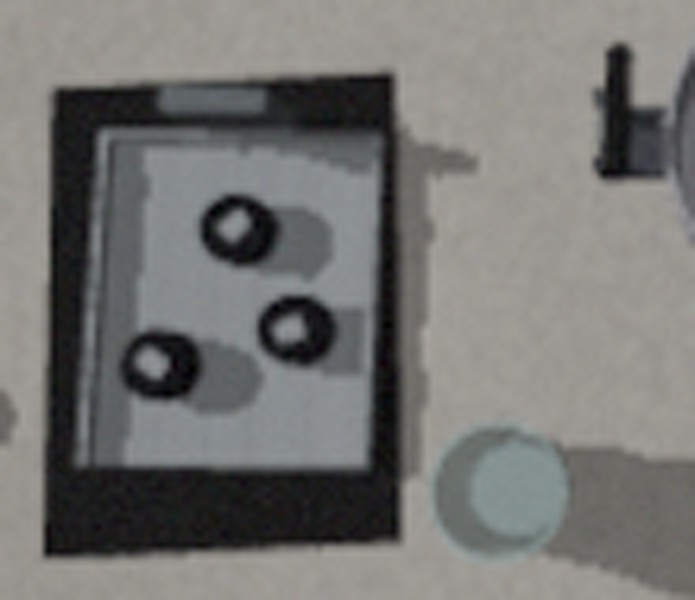

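View pics/tubz.png

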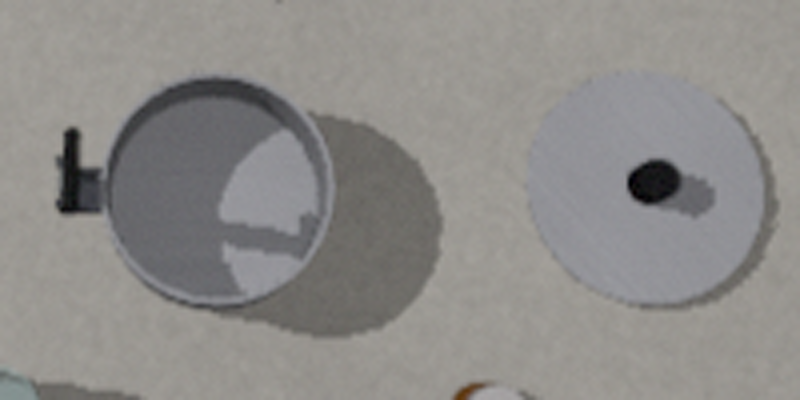

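View pics/sz.png

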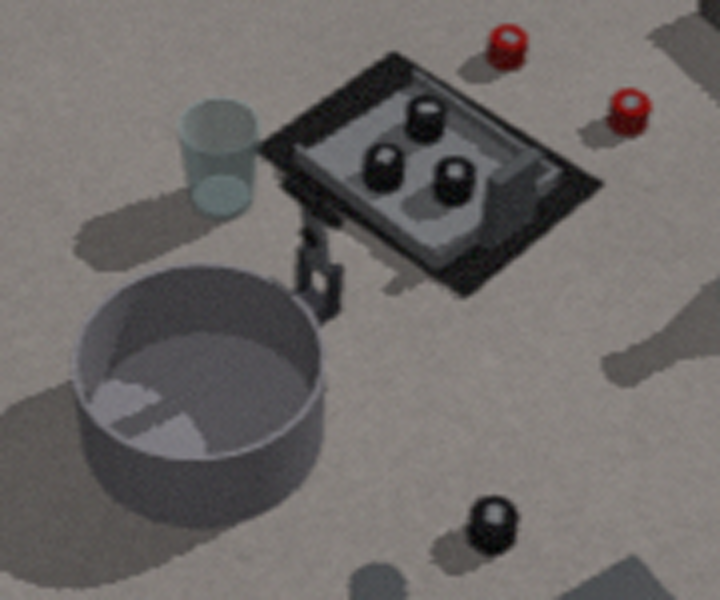

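```bash
cat > fit.py <<'E'
from h import *
from scipy.optimize import least_squares
def circ(P):
    f=lambda q:np.hypot(P[:,0]-q[0],P[:,1]-q[1])-q[2]
    r=least_squares(f,[*P[:,:2].mean(0),np.ptp(P[:,0])/2],loss="soft_l1",f_scale=2);return r.x,len(P)
def box(W,x0,x1,y0,y1,z0,z1):
    return W[(W[...,0]>x0)&(W[...,0]<x1)&(W[...,1]>y0)&(W[...,1]<y1)&(W[...,2]>z0)&(W[...,2]<z1)]
E
python3 - <<'E'
from fit import *
for n in("top","scene"):
    z=np.load(f"pics/{n}0.npz");W=cloud(n,z["d"]);print(n)
    P=box(W,410,590,-75,100,66,74);print("tub",circ(P))
    P=box(W,380,590,-370,-150,10,17);print("lid",P[:,:2].min(0),P[:,:2].max(0),(P[:,:2].min(0)+P[:,:2].max(0))/2,P[:,2].mean())
    P=box(W,440,530,-310,-220,36,50);print("knob",P.mean(0),P.min(0),P.max(0))
    for nm,x,y in(("s1",680,78),("s2",672,-87),("s3",660,-173),("stop",666,-6),("t1",491,277),("t2",447,254),("t3",436,310)):
        h=5 if nm[0]=="t" else 0
        P=box(W,x-22,x+22,y-22,y+22,17+h,40);print(nm,P.mean(0).round(1),((P.min(0)+P.max(0))/2).round(1),len(P))
    P=box(W,515,560,240,320,60,72);print("handle",P.mean(0).round(1),P.min(0),P.max(0))
    P=box(W,380,545,200,350,3.5,8);print("floor",P.mean(0).round(1))
    P=box(W,470,560,80,190,85,170);print("clamp",P.mean(0).round(1),P.min(0).round(0),P.max(0).round(0))
    i=P[:,2]>np.percentile(P[:,2],70);print(" clamp top",P[i].mean(0))
for a in((80,467),(372,467),(100,128),(380,128)): print(a,ray("top",130+a[0]/6.318,195+a[1]/6.318,5).round(1),ray("top",130+a[0]/6.318,195+a[1]/6.318,17).round(1))
E
```

```text
top
tub (array([501.6311412 ,  20.57678032,  72.50682709]), 302)
lid [ 407.13019702 -349.08418689] [ 566.09229434 -190.32762341] [ 486.61124568 -269.70590515] 13.797346213291771
knob [ 485.98273825 -268.96029914   43.28951567] [ 472.97210253 -283.64028485   36.18495767] [ 499.25844076 -256.53636263   47.49146039]
s1 [680.9  78.   22.7] [681.3  78.4  22. ] 92
s2 [671.4 -88.   23.3] [670.8 -88.1  22.7] 90
s3 [ 658.1 -174.6   22.8] [ 658.2 -175.6   22.7] 88
stop [664.6  -7.   30.5] [665.2  -7.5  28.2] 112
t1 [490.1 278.1  28. ] [490.3 278.   27.9] 98
t2 [446.2 255.4  28. ] [446.1 255.7  27.2] 102
t3 [435.8 312.   27.9] [436.7 312.7  27.5] 106
handle [537.3 275.5  67.8] [530.45222448 254.01805992  63.37207225] [543.98124479 298.41881738  71.72117998]
floor [459.1 280.6   5.7]
clamp [509.2 109.8 135.2] [486. 103.  86.] [533. 122. 148.]
 clamp top [507.61380236 107.77108817 144.48871121]
scene
tub (array([501.68256793,  19.12192463,  72.651303  ]), 322)
lid [ 406.77544934 -349.98737167] [ 566.32227373 -192.03101205] [ 486.54886153 -271.00919186] 12.709070518774618
knob [ 487.46132657 -271.
[... 195 characters left out ...]
 21.4] 143
s3 [ 659.4 -176.8   21.4] [ 658.9 -176.3   21.2] 162
stop [666.6 -10.1  28.2] [665.4  -8.8  24.9] 173
t1 [490.4 276.   25.9] [489.9 276.1  25.7] 73
t2 [446.2 253.4  25.4] [446.1 254.3  26.3] 69
t3 [436.3 310.2  25.8] [436.2 310.5  25.9] 63
handle [538.4 272.7  64.9] [528.48211096 251.5166679   60.15646052] [544.86944482 295.06191078  69.01190184]
floor [456.7 276.6   5. ]
clamp [511.7 106.8 122.8] [486. 100.  85.] [534. 117. 143.]
 clamp top [509.79867282 106.48932148 141.11110649]
(80, 467) [397.6 351.    5. ] [397.4 347.3  17. ]
(372, 467) [387.7 228.6   5. ] [387.6 226.5  17. ]
(100, 128) [540.7 339.8   5. ] [538.7 336.3  17. ]
(380, 128) [530.8 218.8   5. ] [528.9 216.8  17. ]
```

```bash
python3 -c "
from h import *
to(681.2,77.5,150,-0.08)"
```

```text
t0.10 pos [143.9 530.6 213. ] rot [-1.571e+00  1.000e-03  1.306e+00] gap 94.3 F [-0.   0.5  0.3] j [ 1.24  0.3   1.52 -0.    1.32 -0.07]
shift [-296.6   63.2 -637.2]
rv deg [ 0.  79.4 -0. ]
```

```bash
python3 -m handwheel '[[[-297,0,-637,0,79,0,0.3],[-297,0,-637,0,79,0,0.3],[-297,0,-637,0,79,0,0.3],[-297,0,-637,0,79,0,0.3],[-297,0,-637,0,79,0,0.3]]]' 20; python3 -c "
from h import *
to(681.2,77.5,150,-0.08)"
```

```text
clock: 0.52
eef_pos: [304.1, 394.8, 213.2]
eef_rot: [-1.571, 0.001, 0.675]
wrist_force: [0.9, 1.1, 0.7]
finger_gap: 64.3
t0.52 pos [304.1 394.8 213.2] rot [-1.571e+00  1.000e-03  6.750e-01] gap 64.3 F [0.9 1.1 0.7] j [ 0.84  0.19  1.66 -0.    1.29  0.17]
shift [  96.    63.4 -483.4]
rv deg [ 0.  43.3 -0. ]
```

```bash
python3 -m handwheel '[[[96,0,-483,0,43,0,0.3],[96,0,-483,0,43,0,0.3],[96,0,-483,0,43,0,0.3],[96,0,-483,0,43,0,0.3],[96,0,-483,0,43,0,0.3]]]'; python3 -c "
from h import *
to(681.2,77.5,150,-0.08)"
```

```text
clock: 0.93
eef_pos: [463.5, 260.3, 213.2]
eef_rot: [-1.572, 0.0, 0.05]
wrist_force: [0.3, 0.9, 0.6]
finger_gap: 61.0
t0.93 pos [463.5 260.3 213.2] rot [-1.572  0.     0.05 ] gap 61.0 F [0.3 0.9 0.6] j [ 0.44  0.26  1.57 -0.    1.31  0.39]
shift [ 208.3   63.3 -193.4]
rv deg [ 0.   7.4 -0. ]
```

```bash
python3 -m handwheel '[[[208,0,-193,0,7,0,0.3],[208,0,-193,0,7,0,0.3],[208,0,-193,0,7,0,0.3],[208,0,-193,0,7,0,0.3],[208,0,-193,0,7,0,0.3]]]'; python3 -c "
from h import *
to(681.2,77.5,11,-0.08)"
```

```text
clock: 1.35
eef_pos: [622.8, 126.1, 213.0]
eef_rot: [-1.572, 0.001, -0.073]
wrist_force: [0.0, 0.6, -0.1]
finger_gap: 60.8
t1.35 pos [622.8 126.1 213. ] rot [-1.572e+00  1.000e-03 -7.300e-02] gap 60.8 F [ 0.   0.6 -0.1] j [ 0.14  0.49  1.25 -0.    1.4   0.22]
shift [ 61.9 202.  -44. ]
rv deg [ 0.1  0.4 -0.1]
```

```bash
python3 -m handwheel '[[[62,80,-44,0,0,0,0.3],[62,80,-44,0,0,0,0.3],[62,80,-44,0,0,0,0.3],[62,130,-44,0,0,0,0.3],[62,130,-44,0,0,0,0.3]]]'; python3 -c "
from h import *
snap('scene','a1',(180,110,440,330))
to(681.2,77.5,11,-0.08)"
```

```text
clock: 1.77
eef_pos: [678.9, 76.4, 75.5]
eef_rot: [-1.573, 0.01, -0.074]
wrist_force: [-1.2, 1.1, -1.3]
finger_gap: 61.0
t1.82 pos [678.8  77.2  77. ] rot [-1.573  0.01  -0.073] gap 61.0 F [-0.4  1.1 -2.2] j [ 0.06  0.73  1.21 -0.    1.21  0.13]
shift [ 3.  65.9  0.6]
rv deg [ 0.1  0.4 -0.6]
```

View pics/a1.png

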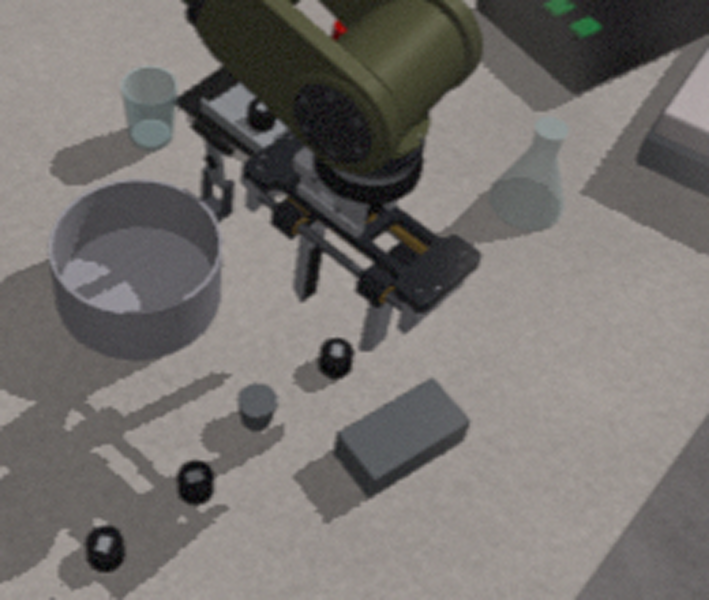

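```bash
python3 -m handwheel '[[[2,25,0,0,0,0,0.3],[2,45,0,0,0,0,0.3],[2,60,0,0,0,0,0.3],[2,66,0,0,0,0,0.3],[2,66,0,0,0,0,0.3]]]'; python3 -c "
from h import *
to(681.2,77.5,11,-0.08)"
```

```text
clock: 2.23
eef_pos: [679.9, 77.4, 11.0]
eef_rot: [-1.573, 0.011, -0.073]
wrist_force: [-0.7, 0.2, -0.2]
finger_gap: 61.0
t2.23 pos [679.9  77.4  11. ] rot [-1.573  0.011 -0.073] gap 61.0 F [-0.7  0.2 -0.2] j [ 0.06  0.81  1.24 -0.    1.11  0.13]
shift [ 1.3 -0.   0.2]
rv deg [ 0.1  0.4 -0.6]
```

```bash
python3 -m handwheel '[[[1,0,0,0,0,-0.6,-0.6],[1,0,0,0,0,-0.6,-0.6],[1,0,0,0,0,-0.6,-0.6],[1,0,0,0,0,-0.6,-0.6],[1,0,0,0,0,-0.6,-0.6]]]' 12; python3 -c "
from h import *
st()"
```

```text
clock: 2.65
eef_pos: [681.2, 77.3, 11.7]
eef_rot: [-1.573, -0.001, -0.073]
wrist_force: [1.2, -0.8, 0.1]
finger_gap: 31.3
t2.65 pos [681.2  77.3  11.7] rot [-1.573e+00 -1.000e-03 -7.300e-02] gap 31.3 F [ 1.2 -0.8  0.1] j [ 0.06  0.8   1.24 -0.    1.09  0.13]
```

```bash
python3 -m handwheel '[[[0,0,0,0,0,0,-0.8],[0,0,0,0,0,0,-0.8],[0,-40,0,0,0,0,-0.8],[0,-80,0,0,0,0,-0.8],[0,-120,0,0,0,0,-0.8]]]' 15; python3 -c "
from h import *
to(494.8,314.6,130,-0.08)"
```

```text
clock: 3.07
eef_pos: [680.7, 77.5, 132.8]
eef_rot: [-1.573, 0.001, -0.073]
wrist_force: [-0.7, 0.1, 0.6]
finger_gap: 29.6
t3.07 pos [680.7  77.5 132.8] rot [-1.573e+00  1.000e-03 -7.300e-02] gap 29.6 F [-0.7  0.1  0.6] j [ 0.06  0.67  1.17 -0.    1.3   0.13]
shift [-202.6    2.5  223. ]
rv deg [ 0.1  0.4 -0. ]
```

```bash
python3 -m handwheel '[[[-203,0,223,0,0,0,-0.8],[-203,0,223,0,0,0,-0.8],[-203,0,223,0,0,0,-0.8],[-203,0,223,0,0,0,-0.8],[-203,0,223,0,0,0,-0.8]]]'; python3 -m handwheel '[[[-65,0,71,0,0,0,-0.8],[-65,0,71,0,0,0,-0.8],[-65,0,71,0,0,0,-0.8],[-65,0,71,0,0,0,-0.8],[-65,0,71,0,0,0,-0.8]]]'; python3 -c "
from h import *
to(494.8,314.6,50,-0.08)"
```

```text
clock: 3.48
eef_pos: [550.8, 242.4, 132.5]
eef_rot: [-1.573, 0.001, -0.073]
wrist_force: [0.2, 1.9, -0.3]
finger_gap: 29.4
clock: 3.9
eef_pos: [491.2, 318.1, 132.5]
eef_rot: [-1.573, 0.0, -0.072]
wrist_force: [-0.7, -0.5, -1.4]
finger_gap: 29.6
t3.90 pos [491.2 318.1 132.5] rot [-1.573  0.    -0.072] gap 29.6 F [-0.7 -0.5 -1.4] j [ 0.51  0.45  1.51 -0.    1.18  0.59]
shift [ 3.9 82.5 -3. ]
rv deg [ 0.1  0.5 -0. ]
```

```bash
python3 -m handwheel '[[[4,30,-3,0,0,0,-0.8],[4,60,-3,0,0,0,-0.8],[4,80,-3,0,0,0,-0.8],[4,90,-3,0,0,0,-0.8],[4,90,-3,0,0,0,-0.8]]]'; python3 -c "
from h import *
to(494.8,314.6,17.5,-0.08)"
```

```text
clock: 4.32
eef_pos: [495.0, 312.9, 40.4]
eef_rot: [-1.575, 0.003, -0.073]
wrist_force: [1.0, -0.0, 0.3]
finger_gap: 29.5
t4.32 pos [495.  312.9  40.4] rot [-1.575  0.003 -0.073] gap 29.5 F [ 1.  -0.   0.3] j [ 0.5   0.57  1.56 -0.    1.01  0.58]
shift [-0.2 22.9  1.8]
rv deg [ 0.2  0.4 -0.2]
```

```bash
python3 -m handwheel '[[[0,10,2,0,0,0,-0.8],[0,18,2,0,0,0,-0.8],[0,22,2,0,0,0,-0.8],[0,23,2,0,0,0,-0.8],[0,23,2,0,0,0,-0.8]]]'; python3 -m handwheel '[[[0,0,0,0,0,0,-0.2],[0,0,0,0,0,0,-0.2],[0,0,0,0,0,0,-0.2],[0,0,0,0,0,0,-0.2],[0,0,0,0,0,0,-0.2]]]';python3 -c "
from h import *
st()"
```

```text
clock: 4.73
eef_pos: [495.1, 314.9, 17.5]
eef_rot: [-1.575, 0.003, -0.073]
wrist_force: [0.3, 0.4, -0.3]
finger_gap: 29.4
clock: 5.15
eef_pos: [495.2, 314.9, 17.7]
eef_rot: [-1.575, 0.003, -0.073]
wrist_force: [-0.5, 0.2, 0.4]
finger_gap: 37.7
t5.15 pos [495.2 314.9  17.7] rot [-1.575  0.003 -0.073] gap 37.7 F [-0.5  0.2  0.4] j [ 0.5   0.61  1.57 -0.    0.97  0.58]
```

Release, rise, then toward s2.

```bash
python3 -m handwheel '[[[0,-15,0,0,0,0,-0.2],[0,-40,0,0,0,0,-0.2],[0,-80,0,0,0,0,0.3],[0,-120,0,0,0,0,0.3],[0,-140,0,0,0,0,0.3]]]';python3 -c "
from h import *
snap('top','b1',(130,130,400,300))
snap('scene','b2',(180,110,440,330))
to(671.7,-89.1,155,-0.08)"
```

```text
clock: 5.57
eef_pos: [496.6, 316.0, 162.7]
eef_rot: [-1.572, -0.002, -0.073]
wrist_force: [-0.2, -0.1, 1.5]
finger_gap: 54.1
t5.67 pos [497.  316.2 162.1] rot [-1.571 -0.003 -0.073] gap 59.8 F [ 0.2 -0.8  0.6] j [ 0.51  0.43  1.47 -0.    1.24  0.58]
shift [ 203.9    7.7 -391.5]
rv deg [0.  0.4 0.2]
```

View pics/b2.png

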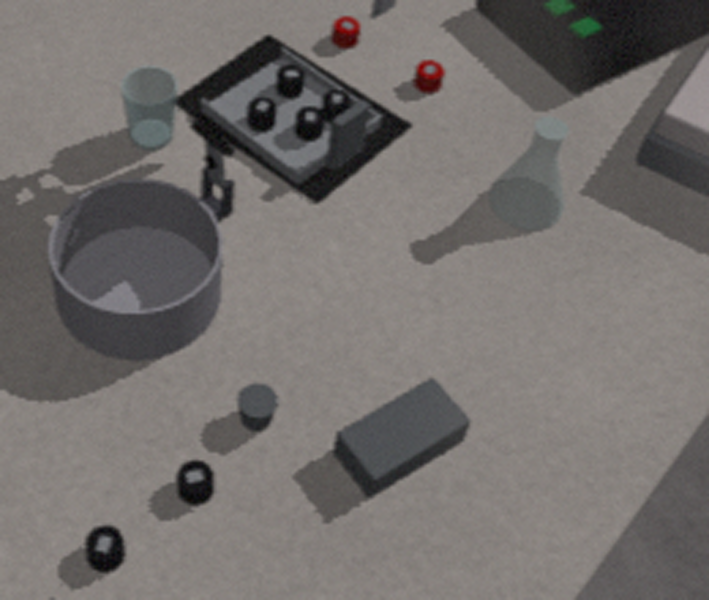

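View pics/b1.png

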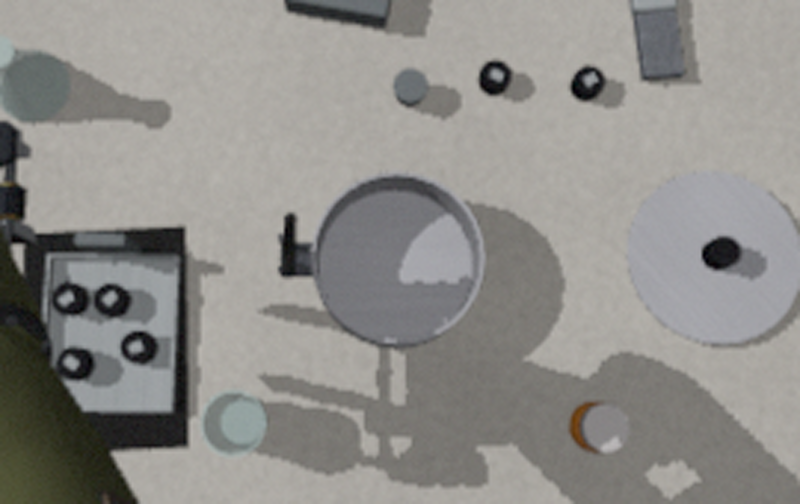

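```bash
python3 -m handwheel '[[[204,0,-391,0,0,0,0.3],[204,0,-391,0,0,0,0.3],[204,0,-391,0,0,0,0.3],[204,0,-391,0,0,0,0.3],[204,0,-391,0,0,0,0.3]]]'; python3 -m handwheel '[[[108,0,-207,0,0,0,0.3],[108,0,-207,0,0,0,0.3],[108,0,-207,0,0,0,0.3],[108,0,-207,0,0,0,0.3],[108,0,-207,0,0,0,0.3]]]';python3 -c "
from h import *
to(671.7,-89.1,60,-0.08)"
```

```text
clock: 6.08
eef_pos: [578.9, 122.6, 159.0]
eef_rot: [-1.571, -0.002, -0.073]
wrist_force: [0.5, 1.4, 0.6]
finger_gap: 61.0
clock: 6.5
eef_pos: [661.0, -69.0, 158.0]
eef_rot: [-1.571, -0.0, -0.073]
wrist_force: [0.1, 0.4, 0.5]
finger_gap: 61.2
t6.50 pos [661. -69. 158.] rot [-1.571 -0.    -0.073] gap 61.2 F [0.1 0.4 0.5] j [-0.16  0.6   1.22 -0.    1.32 -0.09]
shift [ 12.1  98.  -19.2]
rv deg [0.  0.4 0. ]
```

```bash
python3 -m handwheel '[[[12,30,-19,0,0,0,0.3],[12,60,-19,0,0,0,0.3],[12,90,-19,0,0,0,0.3],[12,98,-19,0,0,0,0.3],[12,98,-19,0,0,0,0.3]]]'; python3 -c "
from h import *
to(671.7,-89.1,11,-0.08)"
```

```text
clock: 6.92
eef_pos: [670.0, -88.6, 56.6]
eef_rot: [-1.57, 0.006, -0.073]
wrist_force: [-0.7, -0.9, 0.8]
finger_gap: 61.2
t6.92 pos [670.  -88.6  56.6] rot [-1.57   0.006 -0.073] gap 61.2 F [-0.7 -0.9  0.8] j [-0.19  0.73  1.25 -0.    1.16 -0.11]
shift [ 2.  45.6 -0.4]
rv deg [-0.   0.4 -0.3]
```

```bash
python3 -m handwheel '[[[2,25,0,0,0,0,0.3],[2,40,0,0,0,0,0.3],[2,45,0,0,0,0,0.3],[2,45,0,0,0,0,-0.8],[2,45,0,0,0,0,-0.8]]]' 15; python3 -m handwheel '[[[0,0,0,0,0,0,-0.8],[0,0,0,0,0,0,-0.8],[0,0,0,0,0,0,-0.8],[0,0,0,0,0,0,-0.8],[0,0,0,0,0,0,-0.8]]]'; python3 -m handwheel '[[[0,-20,0,0,0,0,-0.8],[0,-60,0,0,0,0,-0.8],[0,-100,0,0,0,0,-0.8],[0,-140,0,0,0,0,-0.8],[0,-150,0,0,0,0,-0.8]]]'; python3 -c "
from h import *
to(490.7,239.7,160,0.18)"
```

```text
clock: 7.33
eef_pos: [672.3, -88.6, 12.9]
eef_rot: [-1.571, 0.004, -0.073]
wrist_force: [0.6, 0.0, -0.0]
finger_gap: 51.1
clock: 7.75
eef_pos: [672.7, -88.7, 13.9]
eef_rot: [-1.571, 0.003, -0.073]
wrist_force: [-1.0, -0.3, 6.3]
finger_gap: 29.9
clock: 8.17
eef_pos: [675.0, -89.0, 171.5]
eef_rot: [-1.572, -0.006, -0.073]
wrist_force: [1.3, -0.3, 0.2]
finger_gap: 29.4
t8.17 pos [675.  -89.  171.5] rot [-1.572 -0.006 -0.073] gap 29.4 F [ 1.3 -0.3  0.2] j [-0.18  0.63  1.15 -0.    1.36 -0.11]
shift [-207.7    9.9  314.5]
rv deg [  0.1 -14.5   0.3]
```

```bash
python3 -m handwheel '[[[-208,0,314,0,-14,0,-0.8],[-208,0,314,0,-14,0,-0.8],[-208,0,314,0,-14,0,-0.8],[-208,0,314,0,-14,0,-0.8],[-208,0,314,0,-14,0,-0.8]]]'; python3 -c "
from h import *
to(490.7,239.7,160,0.18)"
```

```text
clock: 8.58
eef_pos: [570.3, 94.6, 167.1]
eef_rot: [-1.573, -0.006, 0.171]
wrist_force: [1.4, 0.9, 0.4]
finger_gap: 29.9
t8.58 pos [570.3  94.6 167.1] rot [-1.573 -0.006  0.171] gap 29.9 F [1.4 0.9 0.4] j [ 0.1   0.4   1.5  -0.    1.24 -0.07]
shift [-53.7   6.4 156.6]
rv deg [ 0.1 -0.5  0.3]
```

```bash
python3 -m handwheel '[[[-54,0,157,0,0,0,-0.8],[-54,0,157,0,0,0,-0.8],[-54,0,157,0,0,0,-0.8],[-54,0,157,0,0,0,-0.8],[-54,30,157,0,0,0,-0.8]]]'; python3 -c "
from h import *
to(490.7,239.7,60,0.18)"
```

```text
clock: 9.0
eef_pos: [489.6, 245.9, 140.8]
eef_rot: [-1.57, -0.014, 0.176]
wrist_force: [1.6, -0.6, 1.3]
finger_gap: 29.8
t9.00 pos [489.6 245.9 140.8] rot [-1.57  -0.014  0.176] gap 29.8 F [ 1.6 -0.6  1.3] j [ 0.4   0.36  1.62 -0.    1.15  0.22]
shift [-1.  80.8 -6.3]
rv deg [-0.  -0.2  0.8]
```

```bash
python3 -m handwheel '[[[0,30,-6,0,0,0.8,-0.8],[0,60,-6,0,0,0.8,-0.8],[0,80,-6,0,0,0.8,-0.8],[0,90,-6,0,0,0.8,-0.8],[0,90,-6,0,0,0.8,-0.8]]]'; python3 -c "
from h import *
to(490.7,239.7,19,0.18)"
```

```text
clock: 9.42
eef_pos: [490.8, 239.8, 48.8]
eef_rot: [-1.571, 0.004, 0.176]
wrist_force: [-0.6, -0.3, -0.1]
finger_gap: 29.6
t9.42 pos [490.8 239.8  48.8] rot [-1.571  0.004  0.176] gap 29.6 F [-0.6 -0.3 -0.1] j [0.39 0.49 1.68 0.   0.98 0.21]
shift [-0.  29.8 -0.1]
rv deg [ 0.  -0.2 -0.2]
```

```bash
python3 -m handwheel '[[[0,12,0,0,0,0,-0.8],[0,22,0,0,0,0,-0.8],[0,28,0,0,0,0,-0.8],[0,30,0,0,0,0,-0.8],[0,30,0,0,0,0,-0.8]]]'; python3 -m handwheel '[[[0,0,0,0,0,0,-0.2],[0,0,0,0,0,0,-0.22],[0,0,0,0,0,0,-0.22],[0,0,0,0,0,0,-0.22],[0,0,0,0,0,0,-0.22]]]'; python3 -m handwheel '[[[0,-15,0,0,0,0,-0.22],[0,-40,0,0,0,0,-0.2],[0,-80,0,0,0,0,0.3],[0,-120,0,0,0,0,0.3],[0,-140,0,0,0,0,0.3]]]';python3 -c "
from h import *
snap('scene','c2',(180,110,440,330))
to(658.6,-175.8,155,-0.08)"
```

```text
clock: 9.83
eef_pos: [490.9, 239.8, 18.8]
eef_rot: [-1.571, 0.004, 0.176]
wrist_force: [-1.0, 0.2, -0.2]
finger_gap: 29.5
clock: 10.25
eef_pos: [490.9, 239.8, 19.0]
eef_rot: [-1.571, 0.003, 0.176]
wrist_force: [0.8, 0.6, 0.7]
finger_gap: 36.9
clock: 10.67
eef_pos: [492.4, 240.4, 163.7]
eef_rot: [-1.57, -0.002, 0.176]
wrist_force: [0.2, -0.1, 1.0]
finger_gap: 54.1
t10.72 pos [493.3 240.8 166.1] rot [-1.569 -0.005  0.176] gap 58.2 F [1.2 1.3 3.2] j [0.39 0.34 1.59 0.   1.21 0.21]
shift [  89.6   10.8 -439.1]
rv deg [-0.1 14.7  0.3]
```

View pics/c2.png

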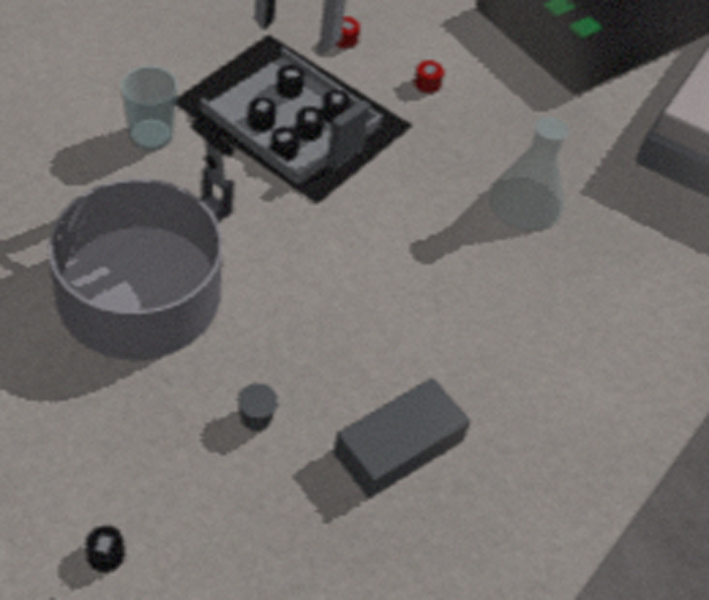

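```bash
python3 -m handwheel '[[[90,-20,-439,0,15,0,0.3],[90,-20,-439,0,15,0,0.3],[90,-20,-439,0,15,0,0.3],[90,-20,-439,0,15,0,0.3],[90,-20,-439,0,15,0,0.3]]]';python3 -c "
from h import *
to(658.6,-175.8,155,-0.08)"
```

```text
clock: 11.13
eef_pos: [569.4, 45.1, 171.4]
eef_rot: [-1.568, -0.005, -0.086]
wrist_force: [0.7, 1.2, -0.4]
finger_gap: 61.1
t11.13 pos [569.4  45.1 171.4] rot [-1.568 -0.005 -0.086] gap 61.1 F [ 0.7  1.2 -0.4] j [0.01 0.38 1.51 0.   1.24 0.1 ]
shift [ 107.7   16.3 -212.5]
rv deg [-0.2 -0.3  0.3]
```

```bash
python3 -m handwheel '[[[108,0,-212,0,0,0,0.3],[108,0,-212,0,0,0,0.3],[108,0,-212,0,0,0,0.3],[108,0,-212,0,0,0,0.3],[108,0,-212,0,0,0,0.3]]]';python3 -c "
from h import *
to(658.6,-175.8,60,-0.08)"
```

```text
clock: 11.55
eef_pos: [647.3, -148.3, 170.9]
eef_rot: [-1.568, -0.004, -0.086]
wrist_force: [0.0, 0.1, 0.1]
finger_gap: 61.0
t11.55 pos [ 647.3 -148.3  170.9] rot [-1.568 -0.004 -0.086] gap 61.0 F [0.  0.1 0.1] j [-0.28  0.59  1.21  0.    1.34 -0.2 ]
shift [ 13.1 110.9 -26.8]
rv deg [-0.2 -0.3  0.2]
```

```bash
python3 -m handwheel '[[[13,20,-27,0,0,0,0.3],[13,60,-27,0,0,0,0.3],[13,90,-27,0,0,0,0.3],[13,110,-27,0,0,0,0.3],[13,110,-27,0,0,0,0.3]]]';python3 -c "
from h import *
to(658.6,-175.8,12,-0.08)"
```

```text
clock: 11.97
eef_pos: [656.1, -175.4, 55.2]
eef_rot: [-1.566, 0.004, -0.086]
wrist_force: [-1.0, -0.1, -0.4]
finger_gap: 61.0
t11.97 pos [ 656.1 -175.4   55.2] rot [-1.566  0.004 -0.086] gap 61.0 F [-1.  -0.1 -0.4] j [-0.32  0.74  1.24  0.    1.16 -0.23]
shift [ 2.7 43.2 -0.4]
rv deg [-0.3 -0.3 -0.2]
```

```bash
python3 -m handwheel '[[[2,25,0,0,0,0,0.3],[2,38,0,0,0,0,0.3],[2,43,0,0,0,0,0.3],[2,43,0,0,0,0,0.3],[2,43,0,0,0,0,-0.8]]]' 15; python3 -m handwheel '[[[0,0,0,0,0,0,-0.8],[0,0,0,0,0,0,-0.8],[0,0,0,0,0,0,-0.8],[0,0,0,0,0,0,-0.8],[0,0,0,0,0,0,-0.8]]]'; python3 -m handwheel '[[[0,-20,0,0,0,0,-0.8],[0,-60,0,0,0,0,-0.8],[0,-100,0,0,0,0,-0.8],[0,-140,0,0,0,0,-0.8],[0,-160,0,0,0,0,-0.8]]]'; python3 -c "
from h import *
to(414,283,172,-0.08)"
```

```text
clock: 12.38
eef_pos: [658.5, -175.5, 13.6]
eef_rot: [-1.566, 0.002, -0.086]
wrist_force: [0.1, -0.4, -0.2]
finger_gap: 57.1
clock: 12.8
eef_pos: [658.7, -175.5, 14.2]
eef_rot: [-1.566, 0.001, -0.086]
wrist_force: [-0.8, 2.0, 2.7]
finger_gap: 29.3
clock: 13.22
eef_pos: [659.9, -176.6, 180.0]
eef_rot: [-1.568, -0.004, -0.086]
wrist_force: [0.8, 0.2, 0.9]
finger_gap: 29.6
t13.22 pos [ 659.9 -176.6  180. ] rot [-1.568 -0.004 -0.086] gap 29.6 F [0.8 0.2 0.9] j [-0.32  0.63  1.13  0.    1.38 -0.23]
shift [-284.4    8.1  436.8]
rv deg [-0.2 -0.3  0.3]
```

```bash
python3 -m handwheel '[[[-284,-20,437,0,0,0,-0.8],[-284,-20,437,0,0,0,-0.8],[-284,-20,437,0,0,0,-0.8],[-284,-20,437,0,0,0,-0.8],[-284,-20,437,0,0,0,-0.8]]]';python3 -m handwheel '[[[-171,0,262,0,0,0,-0.8],[-171,0,262,0,0,0,-0.8],[-171,0,262,0,0,0,-0.8],[-171,0,262,0,0,0,-0.8],[-171,0,262,0,0,0,-0.8]]]'; python3 -c "
from h import *
to(414,283,140,-0.08)"
```

```text
clock: 13.63
eef_pos: [559.7, 8.8, 184.6]
eef_rot: [-1.568, -0.005, -0.086]
wrist_force: [1.5, 0.5, 0.1]
finger_gap: 29.6
clock: 14.05
eef_pos: [461.1, 192.3, 184.9]
eef_rot: [-1.567, -0.005, -0.086]
wrist_force: [-0.1, 0.1, -0.5]
finger_gap: 29.6
t14.05 pos [461.1 192.3 184.9] rot [-1.567 -0.005 -0.086] gap 29.6 F [-0.1  0.1 -0.5] j [0.32 0.21 1.7  0.   1.22 0.41]
shift [-55.   45.   86.2]
rv deg [-0.2 -0.4  0.3]
```

```bash
python3 -m handwheel '[[[-55,0,86,0,0,0,-0.8],[-55,0,86,0,0,0,-0.8],[-55,20,86,0,0,0,-0.8],[-55,60,86,0,0,0,-0.8],[-55,90,86,0,0,0,-0.8]]]'; python3 -c "
from h import *
to(414,283,45,-0.08)"
```

```text
clock: 14.47
eef_pos: [413.1, 284.0, 93.5]
eef_rot: [-1.567, -0.006, -0.084]
wrist_force: [1.1, -0.1, -0.9]
finger_gap: 29.6
t14.47 pos [413.1 284.   93.5] rot [-1.567 -0.006 -0.084] gap 29.6 F [ 1.1 -0.1 -0.9] j [ 0.53  0.33  1.79 -0.    1.02  0.61]
shift [ 0.7 48.5 -1.2]
rv deg [-0.2 -0.2  0.3]
```

```bash
python3 -m handwheel '[[[0.5,25,-1,0,0,0,-0.8],[0.5,48,-1,0,0,0,-0.8],[0.5,64,-1,0,0,0,-0.8],[0.5,73,-1,0,0,0,-0.8],[0.5,73,-1,0,0,0,-0.8]]]'; python3 -c "
from h import *
to(414,283,19,-0.08)"
```

```text
clock: 14.88
eef_pos: [413.4, 283.0, 19.3]
eef_rot: [-1.568, -0.004, -0.084]
wrist_force: [0.1, 1.1, -0.6]
finger_gap: 29.4
t14.88 pos [413.4 283.   19.3] rot [-1.568 -0.004 -0.084] gap 29.4 F [ 0.1  1.1 -0.6] j [ 0.53  0.45  1.83 -0.    0.86  0.61]
shift [0.6 0.3 0.1]
rv deg [-0.2 -0.2  0.2]
```

```bash
python3 -m handwheel '[[[0,0,0,0,0,0,-0.22],[0,0,0,0,0,0,-0.22],[0,0,0,0,0,0,-0.22],[0,0,0,0,0,0,-0.22],[0,0,0,0,0,0,-0.22]]]'; python3 -m handwheel '[[[0,-15,0,0,0,0,-0.22],[0,-40,0,0,0,0,-0.2],[0,-80,0,0,0,0,-0.1],[0,-120,0,0,0,0,-0.1],[0,-150,0,0,0,0,-0.1]]]';python3 -c "
from h import *
snap('scene','d2',(180,110,340,230))
to(537.8,275,160,-0.082)"
```

```text
clock: 15.3
eef_pos: [413.7, 283.1, 19.9]
eef_rot: [-1.568, -0.005, -0.084]
wrist_force: [0.4, -0.7, -0.4]
finger_gap: 36.7
clock: 15.72
eef_pos: [413.1, 282.8, 173.4]
eef_rot: [-1.566, -0.007, -0.084]
wrist_force: [0.9, 0.4, 0.2]
finger_gap: 41.8
t15.77 pos [414.9 283.8 178.4] rot [-1.562 -0.013 -0.084] gap 42.2 F [1.1 0.4 6.1] j [ 0.53  0.22  1.71 -0.    1.2   0.61]
shift [123.   20.    1.3]
rv deg [-0.5 -0.1  0.7]
```

View pics/d2.png

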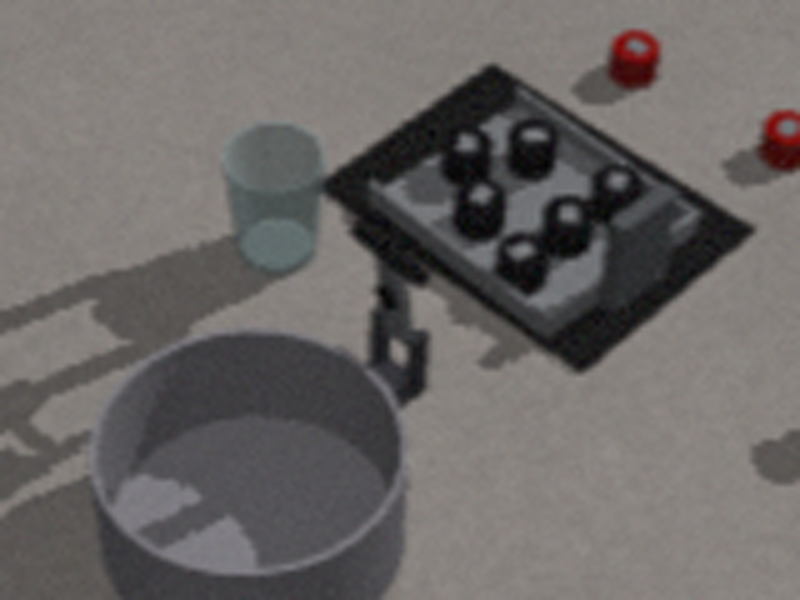

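```bash
python3 -m handwheel '[[[123,0,1,0,0,0.7,-0.1],[123,0,1,0,0,0.7,-0.1],[123,0,1,0,0,0.7,-0.1],[123,0,1,0,0,0.7,-0.1],[123,60,1,0,0,0.7,-0.1]]]';python3 -c "
from h import *
to(537.8,275,37,-0.082)"
```

```text
clock: 16.18
eef_pos: [542.5, 275.6, 144.0]
eef_rot: [-1.557, -0.011, -0.086]
wrist_force: [1.5, 1.6, 1.1]
finger_gap: 42.1
t16.18 pos [542.5 275.6 144. ] rot [-1.557 -0.011 -0.086] gap 42.1 F [1.5 1.6 1.1] j [0.41 0.48 1.44 0.01 1.21 0.49]
shift [ -5.7 107.   -2.5]
rv deg [-0.8 -0.2  0.6]
```

```bash
python3 -m handwheel '[[[-5,30,-2.5,-0.8,0,0.6,-0.1],[-5,60,-2.5,-0.8,0,0.6,-0.1],[-5,70,-2.5,-0.8,0,0.6,-0.1],[-5,70,-2.5,-0.8,0,0.6,-0.1],[-5,70,-2.5,-0.8,0,0.6,-0.1]]]';python3 -c "
from h import *
to(537.8,275,37,-0.082)
snap('scene','e2',(200,90,340,200))"
```

```text
clock: 16.6
eef_pos: [538.3, 274.6, 74.9]
eef_rot: [-1.57, -0.001, -0.085]
wrist_force: [0.2, -0.6, 1.1]
finger_gap: 42.2
t16.60 pos [538.3 274.6  74.9] rot [-1.57e+00 -1.00e-03 -8.50e-02] gap 42.2 F [ 0.2 -0.6  1.1] j [0.41 0.56 1.49 0.   1.09 0.5 ]
shift [-0.6 37.9  0.3]
rv deg [-0.  -0.2  0. ]
```

View pics/e2.png

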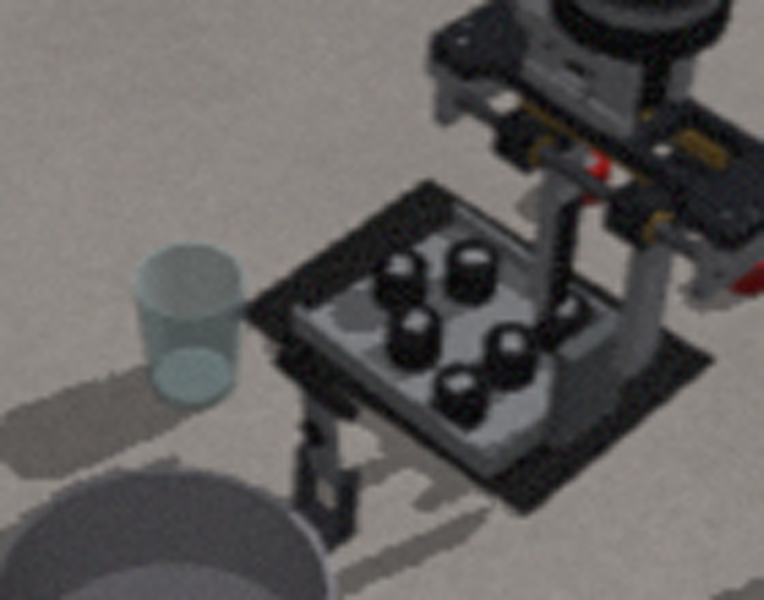

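```bash
python3 -m handwheel '[[[0,18,0,0,0,0,-0.1],[0,32,0,0,0,0,-0.1],[0,37,0,0,0,0,-0.1],[0,38,0,0,0,0,-0.3],[0,38,0,0,0,0,-0.5]]]' 8; python3 -m handwheel '[[[0,0,0,0,0,0,-0.7],[0,0,0,0,0,0,-0.8],[0,0,0,0,0,0,-0.9],[0,0,0,0,0,0,-0.95],[0,0,0,0,0,0,-0.95]]]' 10;  python3 -m handwheel '[[[0,0,0,0,0,0,-1],[0,0,0,0,0,0,-1],[0,0,0,0,0,0,-1],[0,0,0,0,0,0,-1],[0,0,0,0,0,0,-1]]]' 55; python3 -c "
from h import *
st()"
```

```text
clock: 17.07
eef_pos: [539.4, 275.1, 39.0]
eef_rot: [-1.569, -0.003, -0.085]
wrist_force: [-0.2, -0.1, 1.4]
finger_gap: 32.2
clock: 17.48
eef_pos: [539.7, 275.3, 39.9]
eef_rot: [-1.568, -0.004, -0.085]
wrist_force: [-1.3, 0.1, 6.4]
finger_gap: 12.3
clock: 17.9
eef_pos: [539.7, 275.3, 39.9]
eef_rot: [-1.568, -0.004, -0.085]
wrist_force: [1.7, 0.6, 1.8]
finger_gap: 11.6
t17.90 pos [539.7 275.3  39.9] rot [-1.568 -0.004 -0.085] gap 11.6 F [1.7 0.6 1.8] j [0.41 0.61 1.51 0.   1.02 0.5 ]
```

```bash
python3 -m handwheel '[[[0,-3,0,0,0,0,-1],[0,-8,0,0,0,0,-1],[0,-15,0,0,0,0,-1],[0,-22,0,0,0,0,-1],[0,-28,0,0,0,0,-1]]]'; python3 -c "
from h import *
st()
snap('scene','f2',(200,90,340,200))"
```

```text
clock: 18.32
eef_pos: [539.8, 275.3, 69.0]
eef_rot: [-1.568, -0.005, -0.085]
wrist_force: [0.7, -0.6, -3.8]
finger_gap: 11.8
t18.32 pos [539.8 275.3  69. ] rot [-1.568 -0.005 -0.085] gap 11.8 F [ 0.7 -0.6 -3.8] j [0.41 0.57 1.49 0.   1.07 0.5 ]
```

View pics/f2.png

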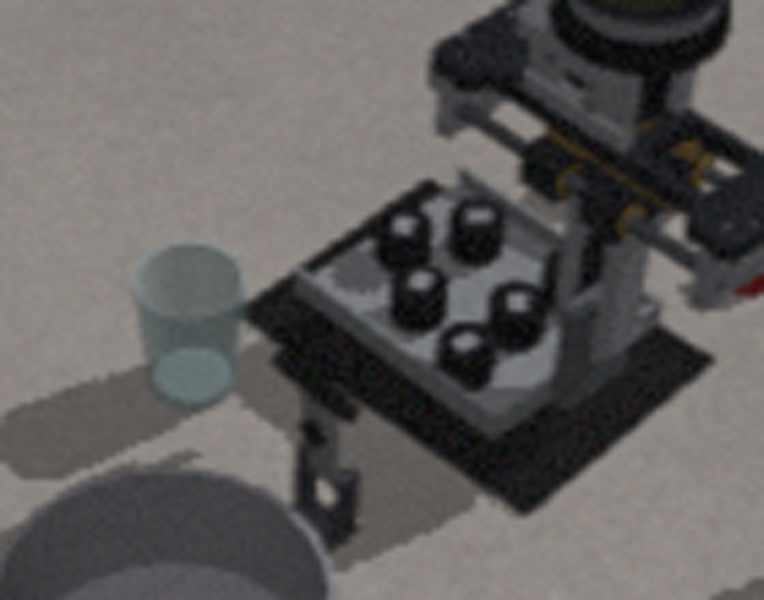

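```bash
python3 -m handwheel '[[[0,-10,0,0,0,1,-1],[0,-24,0,0,0,2,-1],[0,-40,0,0,0,3,-1],[0,-56,0,0,0,3,-1],[0,-72,0,0,0,3,-1]]]'; python3 -m handwheel '[[[0,-16,0,0,0,0,-1],[0,-32,0,0,0,0,-1],[0,-48,0,0,0,0,-1],[0,-60,0,0,0,0,-1],[0,-66,0,0,0,0,-1]]]'; python3 -c "
from h import *
st()
snap('scene','g2',(180,60,340,200))"
```

```text
clock: 18.78
eef_pos: [539.8, 275.2, 143.0]
eef_rot: [-1.567, 0.046, -0.085]
wrist_force: [-0.0, -0.2, -3.9]
finger_gap: 11.9
clock: 19.2
eef_pos: [543.2, 274.8, 210.8]
eef_rot: [-1.566, 0.044, -0.085]
wrist_force: [1.0, -0.5, -3.4]
finger_gap: 11.4
t19.20 pos [543.2 274.8 210.8] rot [-1.566  0.044 -0.085] gap 11.4 F [ 1.  -0.5 -3.4] j [0.4  0.45 1.32 0.03 1.41 0.48]
```

View pics/g2.png

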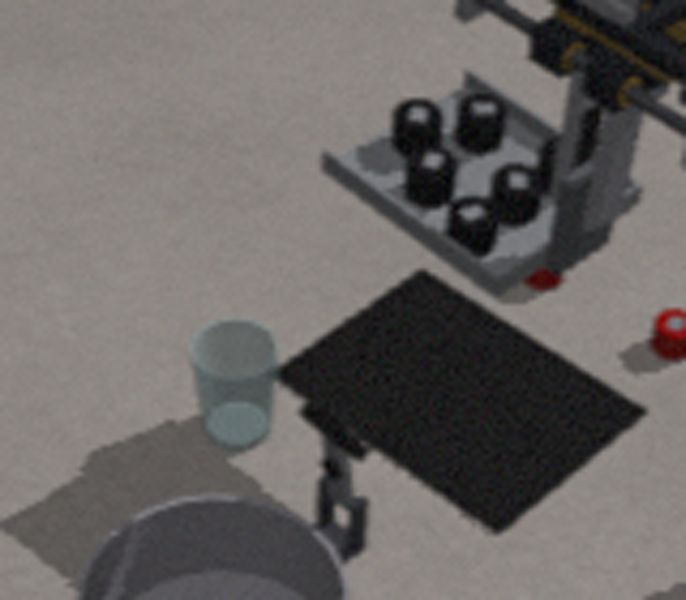

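```bash
python3 -c "
from h import *
for a in((422,270),(647,410),(498,532),(277,374)): print(ray('scene',180+a[0]/4.2875,60+a[1]/4.2875,2).round(1))
to(660,8,222,-0.085)"
```

```text
[365.  364.6   2. ]
[561.2 359.7   2. ]
[555.8 211.4   2. ]
[362. 220.   2.]
t19.25 pos [543.3 274.8 211.1] rot [-1.566  0.044 -0.085] gap 11.9 F [-0.4  0.8 -2.1] j [0.4  0.45 1.32 0.03 1.41 0.48]
shift [ 138.4  -18.3 -255.8]
rv deg [-0.3 -0.  -2.5]
```

```bash
python3 -m handwheel '[[[2,-2,-4,0,0,0,-1],[7,-4,-13,0,0,0,-1],[14,-6,-26,0,0,0,-1],[22,-8,-40,0,0,0,-1],[30,-10,-55,0,0,0,-1]]]'; python3 -m handwheel '[[[8,-1,-15,0,0,0,-1],[16,-2,-30,0,0,0,-1],[24,-3,-45,0,0,0,-1],[32,-4,-60,0,0,0,-1],[40,-5,-75,0,0,0,-1]]]'; python3 -c "
from h import *
to(660,8,222,-0.085)"
```

```text
clock: 19.67
eef_pos: [569.4, 215.6, 219.0]
eef_rot: [-1.566, 0.044, -0.086]
wrist_force: [0.4, 0.2, -3.7]
finger_gap: 11.6
clock: 20.08
eef_pos: [603.5, 135.0, 221.2]
eef_rot: [-1.567, 0.045, -0.086]
wrist_force: [0.5, 0.8, -4.6]
finger_gap: 11.8
t20.08 pos [603.5 135.  221.2] rot [-1.567  0.045 -0.086] gap 11.8 F [ 0.5  0.8 -4.6] j [0.15 0.47 1.26 0.02 1.45 0.24]
shift [  67.2   -4.4 -121.6]
rv deg [-0.2 -0.1 -2.6]
```

```bash
python3 -m handwheel '[[[8,0,-15,0,0,0,-1],[16,0,-30,0,0,0,-1],[24,-1,-45,0,0,0,-1],[32,-1,-60,0,0,0,-1],[40,-2,-74,0,0,0,-1]]]'; python3 -m handwheel '[[[6,0,-10,0,0,0,-1],[12,0,-20,0,0,0,-1],[16,0,-29,0,0,0,-1],[20,0,-36,0,0,0,-1],[22,0,-39,0,0,0,-1]]]'; python3 -c "
from h import *
to(666,8,200,-0.085)
snap('scene','i2',(150,60,350,230))"
```

```text
clock: 20.5
eef_pos: [637.3, 55.6, 220.4]
eef_rot: [-1.567, 0.046, -0.087]
wrist_force: [-0.2, -0.2, -3.6]
finger_gap: 11.9
clock: 20.92
eef_pos: [656.1, 13.9, 219.1]
eef_rot: [-1.567, 0.047, -0.088]
wrist_force: [0.5, 0.2, -3.7]
finger_gap: 11.7
t20.92 pos [656.1  13.9 219.1] rot [-1.567  0.047 -0.088] gap 11.7 F [ 0.5  0.2 -3.7] j [-0.04  0.57  1.13  0.01  1.49  0.05]
shift [11.3 18.6 -5.1]
rv deg [-0.2 -0.2 -2.7]
```

View pics/i2.png

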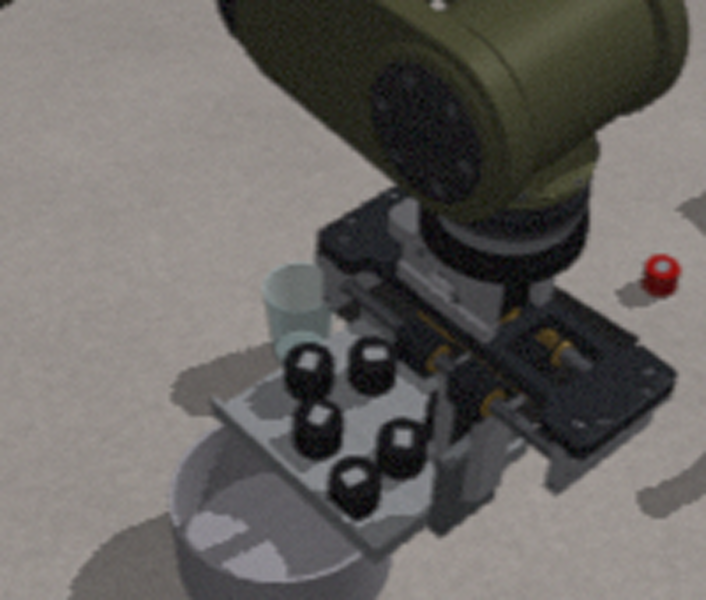

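```bash
cat >> h.py <<'E'
def tip(deg,lip,yaw=-0.087):
    from scipy.spatial.transform import Rotation as R
    s=st();Rm=R.from_euler("xyz",s["eef_rot"]).as_matrix()
    t=np.radians(deg);c,q=np.cos(t),np.sin(t)
    ex=np.array([np.cos(yaw),np.sin(yaw),0])
    P=np.array(lip)+ex*(146*c-34.5*q)+np.array([0,0,146*q+34.5*c])
    # tool y must stay opposite tray z
    Tr=R.from_euler("z",yaw)*R.from_euler("y",-t)*R.from_euler("x",-np.pi/2)
    print("P",P.round(1),"shift",(Rm.T@(P-s["eef_pos"])).round(1),"rv",np.degrees(R.from_matrix(Rm.T@Tr.as_matrix()).as_rotvec()).round(1))
E
python3 -c "
from h import *
tip(-1,(522,20,110))"
```

```text
t20.97 pos [656.1  13.9 219.1] rot [-1.567  0.047 -0.088] gap 11.4 F [-0.1 -0.2 -2.8] j [-0.04  0.57  1.13  0.01  1.49  0.05]
P [668.    7.3 141.9] shift [16.  76.5 -5.8] rv [-0.2 -0.1 -1.7]
```

```bash
python3 -m handwheel '[[[2,8,-1,0,0,0,-1],[6,22,-2,0,0,0,-1],[10,38,-4,0,0,-1,-1],[14,54,-5,0,0,-1,-1],[16,66,-6,0,0,-1.5,-1]]]'; python3 -c "
from h import *
tip(-1,(522,20,110));tip(10,(522,20,105));tip(20,(522,20,98))
snap('scene','j2',(150,60,350,230))"
```

```text
clock: 21.38
eef_pos: [668.1, 7.5, 149.3]
eef_rot: [-1.567, 0.023, -0.087]
wrist_force: [0.1, -0.7, -2.9]
finger_gap: 11.9
t21.38 pos [668.1   7.5 149.3] rot [-1.567  0.023 -0.087] gap 11.9 F [ 0.1 -0.7 -2.9] j [-0.05  0.63  1.19  0.    1.34  0.04]
P [668.    7.3 141.9] shift [ 0.1  7.3 -0.2] rv [-0.2 -0.  -0.3]
t21.38 pos [668.1   7.5 149.3] rot [-1.567  0.023 -0.087] gap 11.9 F [ 0.1 -0.7 -2.9] j [-0.05  0.63  1.19  0.    1.34  0.04]
P [659.3   8.  164.3] shift [ -9.2 -14.9  -0.1] rv [ -0.2  -0.  -11.3]
t21.38 pos [668.1   7.5 149.3] rot [-1.567  0.023 -0.087] gap 11.9 F [ 0.1 -0.7 -2.9] j [-0.05  0.63  1.19  0.    1.34  0.04]
P [646.9   9.1 180.4] shift [-21.9 -30.6  -0.1] rv [ -0.2  -0.1 -21.3]
```

View pics/j2.png

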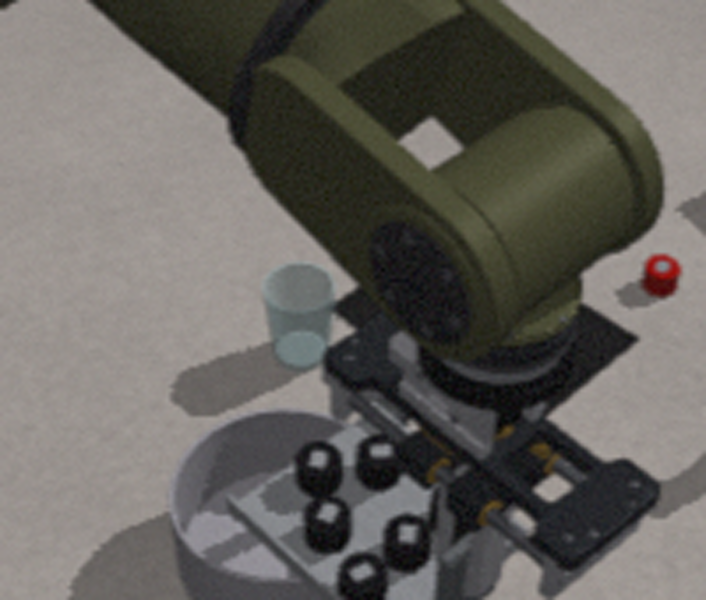

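```bash
python3 -m handwheel '[[[-2,-3,0,0,0,-3,-1],[-4,-7,0,0,0,-6,-1],[-7,-11,0,0,0,-9,-1],[-9,-15,0,0,0,-11,-1],[-13,-20,0,0,0,-14,-1]]]'; python3 -c "
from h import *
tip(20,(522,20,95));tip(27,(522,20,90))
snap('scene','k2',(150,60,350,230))"
```

```text
clock: 21.85
eef_pos: [654.7, 8.8, 166.8]
eef_rot: [-1.567, -0.22, -0.088]
wrist_force: [0.3, -0.2, -4.4]
finger_gap: 11.9
t21.85 pos [654.7   8.8 166.8] rot [-1.567 -0.22  -0.088] gap 11.9 F [ 0.3 -0.2 -4.4] j [-0.04  0.45  1.44 -0.01  1.03  0.05]
P [646.9   9.1 177.4] shift [ -5.3 -12.   -0.4] rv [-0.2 -0.1 -7.4]
t21.85 pos [654.7   8.8 166.8] rot [-1.567 -0.22  -0.088] gap 11.9 F [ 0.3 -0.2 -4.4] j [-0.04  0.45  1.44 -0.01  1.03  0.05]
P [636.   10.1 187. ] shift [-13.8 -23.9  -0.3] rv [ -0.2  -0.1 -14.4]
```

View pics/k2.png

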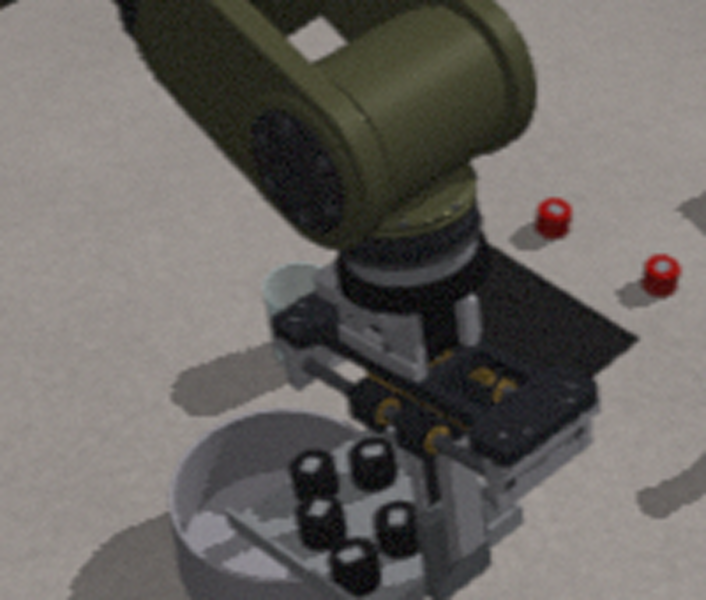

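```bash
python3 -m handwheel '[[[-2,-4,0,0,0,-2.5,-1],[-4,-8,0,0,0,-5,-1],[-6,-12,0,0,0,-7.5,-1],[-9,-16,0,0,0,-10,-1],[-11,-19,0,0,0,-12,-1]]]'; python3 -c "
from h import *
tip(30,(522,20,90));tip(35,(522,20,88))
snap('scene','l2',(150,60,350,230))"
```

```text
clock: 22.32
eef_pos: [638.6, 10.7, 183.5]
eef_rot: [-1.567, -0.434, -0.088]
wrist_force: [0.2, 0.4, -2.5]
finger_gap: 11.3
t22.32 pos [638.6  10.7 183.5] rot [-1.567 -0.434 -0.088] gap 11.3 F [ 0.2  0.4 -2.5] j [-0.03  0.3   1.65 -0.03  0.76  0.07]
P [630.8  10.5 192.9] shift [ -3.1 -11.8  -0.9] rv [-0.2 -0.1 -5.1]
t22.32 pos [638.6  10.7 183.5] rot [-1.567 -0.434 -0.088] gap 11.3 F [ 0.2  0.4 -2.5] j [-0.03  0.3   1.65 -0.03  0.76  0.07]
P [621.4  11.3 200. ] shift [ -8.6 -22.2  -0.8] rv [ -0.2  -0.1 -10.1]
```

View pics/l2.png

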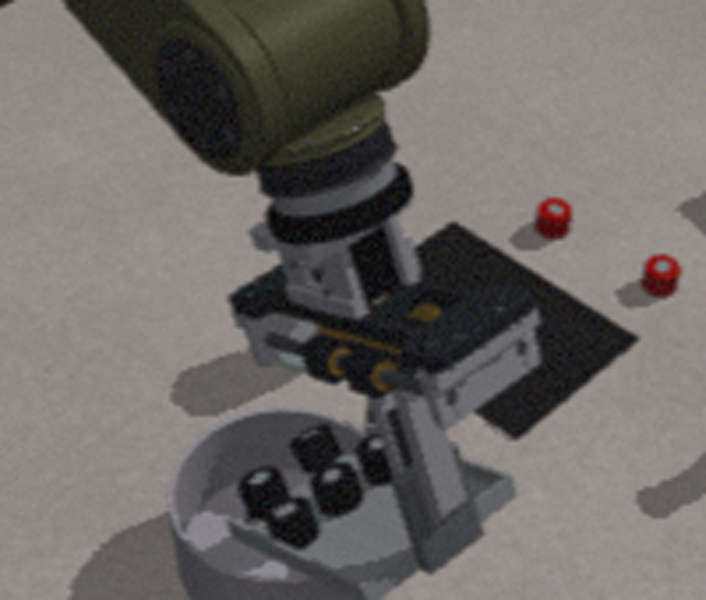

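Mounts are sliding. Keep going to 35–40° gently.

```bash
python3 -m handwheel '[[[0,0,0,0,0,0,-1],[0,0,0,0,0,0,-1],[-2,-6,0,0,0,-2,-1],[-4,-11,0,0,0,-4,-1],[-6,-16,0,0,0,-7,-1]]]'; python3 -c "
from h import *
tip(35,(522,20,86));tip(42,(522,20,86))
snap('scene','m2',(150,60,350,230))"
```

```text
clock: 22.78
eef_pos: [626.5, 11.8, 195.7]
eef_rot: [-1.566, -0.559, -0.088]
wrist_force: [1.0, -0.3, -1.9]
finger_gap: 11.3
t22.78 pos [626.5  11.8 195.7] rot [-1.566 -0.559 -0.088] gap 11.3 F [ 1.  -0.3 -1.9] j [-0.03  0.22  1.76 -0.05  0.6   0.09]
P [621.4  11.3 198. ] shift [-3.  -4.6 -0.9] rv [-0.2 -0.1 -3. ]
t22.78 pos [626.5  11.8 195.7] rot [-1.566 -0.559 -0.088] gap 11.3 F [ 1.  -0.3 -1.9] j [-0.03  0.22  1.76 -0.05  0.6   0.09]
P [607.1  12.6 209.3] shift [ -9.2 -21.8  -0.9] rv [ -0.2  -0.1 -10. ]
```

View pics/m2.png

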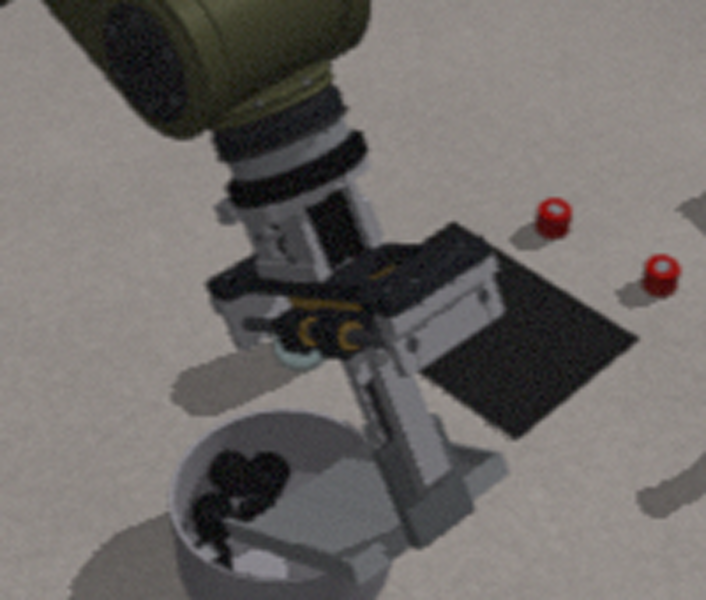

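```bash
python3 -m handwheel '[[[-2,-4,0,0,0,-3,-1],[-2,-4,0,0,0,-3,-1],[-2,-4,0,0,0,-3,-1],[-2,-4,0,0,0,-3,-1],[-2,-4,0,0,0,-3,-1]]]'; python3 -c "
from h import *
tip(5,(525,20,150))
snap('scene','n2',(180,150,320,250));snap('top','n3',(180,120,340,260))"
```

```text
clock: 23.25
eef_pos: [622.0, 12.3, 197.8]
eef_rot: [-1.566, -0.613, -0.089]
wrist_force: [-0.8, 0.3, -2.0]
finger_gap: 11.3
t23.25 pos [622.   12.3 197.8] rot [-1.566 -0.613 -0.089] gap 11.3 F [-0.8  0.3 -2. ] j [-0.03  0.19  1.81 -0.06  0.53  0.11]
P [666.9   7.6 197.1] shift [36.5 26.5 -0.8] rv [-0.2 -0.  30.1]
```

View pics/n2.png

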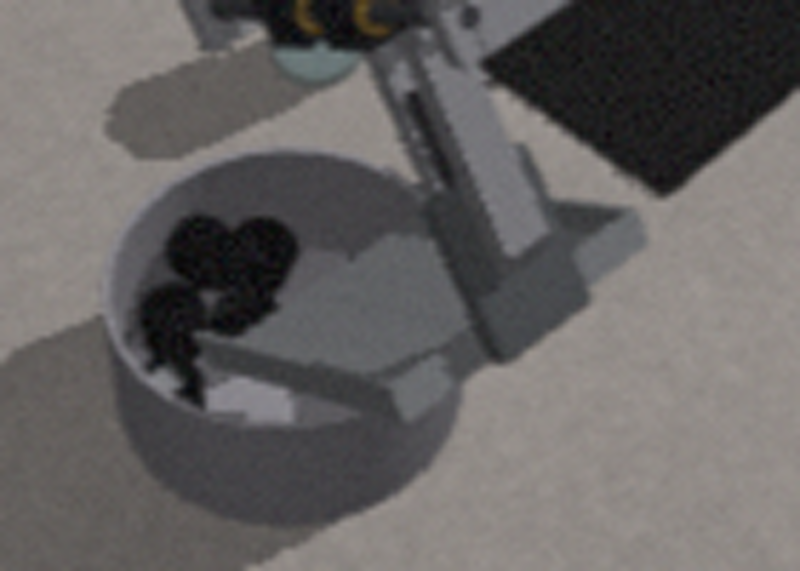

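View pics/n3.png

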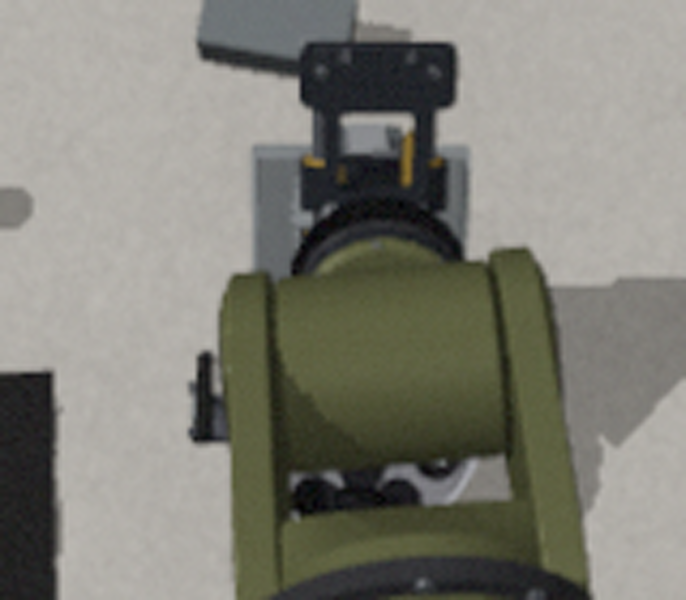

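```bash
python3 -c "
from h import *
tip(30,(530,20,150));tip(15,(530,20,190));tip(2,(530,20,190))"
```

```text
t23.35 pos [621.8  12.3 197.6] rot [-1.566 -0.613 -0.088] gap 11.9 F [-0.3 -0.3 -1.9] j [-0.03  0.19  1.81 -0.06  0.53  0.11]
P [638.8  10.5 252.9] shift [ 45.7 -35.4  -0.1] rv [-0.2 -0.1  5.1]
t23.35 pos [621.8  12.3 197.6] rot [-1.566 -0.613 -0.088] gap 11.9 F [-0.3 -0.3 -1.9] j [-0.03  0.19  1.81 -0.06  0.53  0.11]
P [661.6   8.5 261.1] shift [ 69.2 -28.9  -0.1] rv [-0.2 -0.  20.1]
t23.35 pos [621.8  12.3 197.6] rot [-1.566 -0.613 -0.088] gap 11.9 F [-0.3 -0.3 -1.9] j [-0.03  0.19  1.81 -0.06  0.53  0.11]
P [674.2   7.4 229.6] shift [61.4  4.1 -0.3] rv [-0.2 -0.  33.1]
```

```bash
python3 -m handwheel '[[[15,-12,0,0,0,1,-1],[30,-24,0,0,0,3,-1],[46,-35,0,0,0,5,-1],[57,-32,0,0,0,12,-1],[69,-29,0,0,0,18,-1]]]'; python3 -c "
from h import *
tip(0,(530,20,190))
snap('scene','o2',(130,120,330,260))"
```

```text
clock: 23.77
eef_pos: [661.5, 8.8, 263.4]
eef_rot: [-1.566, -0.296, -0.087]
wrist_force: [0.9, -0.0, -2.2]
finger_gap: 11.8
t23.77 pos [661.5   8.8 263.4] rot [-1.566 -0.296 -0.087] gap 11.8 F [ 0.9 -0.  -2.2] j [-0.04  0.35  1.36 -0.01  1.13  0.05]
P [675.4   7.3 224.5] shift [ 2.1 41.3 -0.5] rv [-0.3  0.1 16.9]
```

View pics/o2.png

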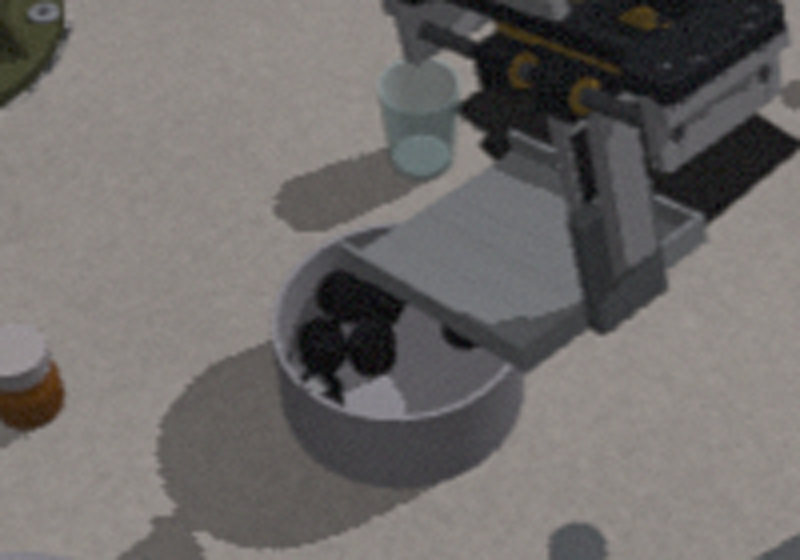

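```bash
python3 -m handwheel '[[[0,10,0,0,0,6,-1],[0,20,0,0,0,12,-1],[0,28,0,0,0,17,-1],[0,28,0,0,0,17,-1],[0,28,0,0,0,17,-1]]]'; python3 -c "
from h import *
to(537,281,225,-0.085)"
```

```text
clock: 24.23
eef_pos: [672.4, 7.5, 234.8]
eef_rot: [-1.567, 0.011, -0.086]
wrist_force: [-0.2, -0.1, -1.6]
finger_gap: 12.2
t24.23 pos [672.4   7.5 234.8] rot [-1.567  0.011 -0.086] gap 12.2 F [-0.2 -0.1 -1.6] j [-0.05  0.58  1.08  0.    1.5   0.04]
shift [-158.4   12.6  260.8]
rv deg [-0.2 -0.1 -0.6]
```

```bash
python3 -m handwheel '[[[-16,0,26,0,0,0,-1],[-32,0,52,0,0,0,-1],[-50,0,82,0,0,0,-1],[-68,0,112,0,0,0,-1],[-86,2,142,0,0,0,-1]]]'; python3 -m handwheel '[[[-18,2,30,0,0,0,-1],[-36,4,60,0,0,0,-1],[-54,6,90,0,0,0,-1],[-66,8,109,0,0,0,-1],[-70,8,115,0,0,0,-1]]]'; python3 -c "
from h import *
to(537,281,60,-0.085)"
```

```text
clock: 24.65
eef_pos: [598.0, 157.6, 236.0]
eef_rot: [-1.566, 0.007, -0.086]
wrist_force: [1.1, 0.7, -1.1]
finger_gap: 11.9
clock: 25.07
eef_pos: [536.2, 281.1, 230.2]
eef_rot: [-1.564, 0.004, -0.083]
wrist_force: [1.1, -0.5, -2.2]
finger_gap: 11.7
t25.07 pos [536.2 281.1 230.2] rot [-1.564  0.004 -0.083] gap 11.7 F [ 1.1 -0.5 -2.2] j [0.42 0.41 1.33 0.01 1.4  0.5 ]
shift [  1.5 170.1  -1.3]
rv deg [-0.4  0.1 -0.2]
```

```bash
python3 -m handwheel '[[[1.5,25,-1,0,0,0,-1],[1.5,60,-1,-0.2,0,-0.4,-1],[1.5,95,-1,-0.2,0,-0.4,-1],[1.5,125,-1,-0.2,0,-0.4,-1],[1.5,145,-1,-0.2,0,-0.4,-1]]]'; python3 -c "
from h import *
to(537,281,41,-0.085)"
```

```text
clock: 25.48
eef_pos: [536.4, 280.1, 83.1]
eef_rot: [-1.567, -0.003, -0.084]
wrist_force: [-0.6, 0.2, -1.3]
finger_gap: 11.9
t25.48 pos [536.4 280.1  83.1] rot [-1.567 -0.003 -0.084] gap 11.9 F [-0.6  0.2 -1.3] j [0.42 0.55 1.49 0.   1.1  0.5 ]
shift [ 0.3 42.1  0.7]
rv deg [-0.2  0.1  0.2]
```

```bash
python3 -m handwheel '[[[0,15,1,0,0,0,-1],[0,26,1,0,0,0,-1],[0,34,1,0,0,0,-1],[0,39,1,0,0,0,-1],[0,42,1,0,0,0,-1]]]'; python3 -m handwheel '[[[0,0.5,0,0,0,0,-1],[0,0.5,0,0,0,0,-1],[0,0.5,0,0,0,0,-0.7],[0,0,0,0,0,0,-0.5],[0,0,0,0,0,0,-0.3]]]';  python3 -m handwheel '[[[0,0,0,0,0,0,-0.2],[0,0,0,0,0,0,-0.1],[0,0,0,0,0,0,-0.1],[0,0,0,0,0,0,-0.1],[0,0,0,0,0,0,-0.1]]]'; python3 -c "
from h import *
st()"
```

```text
clock: 25.9
eef_pos: [537.1, 281.2, 41.5]
eef_rot: [-1.567, -0.004, -0.084]
wrist_force: [-0.2, -0.7, -1.6]
finger_gap: 11.8
clock: 26.32
eef_pos: [537.3, 281.4, 42.2]
eef_rot: [-1.566, -0.005, -0.084]
wrist_force: [0.7, 0.4, 0.1]
finger_gap: 24.0
clock: 26.73
eef_pos: [537.4, 281.4, 42.2]
eef_rot: [-1.566, -0.005, -0.084]
wrist_force: [0.1, -0.5, -0.3]
finger_gap: 42.6
t26.73 pos [537.4 281.4  42.2] rot [-1.566 -0.005 -0.084] gap 42.6 F [ 0.1 -0.5 -0.3] j [0.42 0.6  1.51 0.   1.02 0.5 ]
```

```bash
python3 -m handwheel '[[[0,-20,0,0,0,0,-0.1],[0,-55,0,0,0,0,-0.1],[0,-95,0,0,0,0,-0.1],[0,-135,0,0,0,0,-0.1],[0,-165,0,0,0,0,-0.1]]]'; python3 -c "
from h import *
snap('top','p3',(90,100,410,300)); snap('scene','p2',(180,100,340,230))
to(486.6,-270.4,205,-0.08)"
```

```text
clock: 27.15
eef_pos: [536.7, 280.8, 210.8]
eef_rot: [-1.565, -0.008, -0.084]
wrist_force: [1.3, 0.3, 0.1]
finger_gap: 42.4
t27.25 pos [538.  281.4 213. ] rot [-1.562 -0.013 -0.084] gap 42.3 F [ 0.5  0.3 -0.9] j [0.42 0.42 1.36 0.   1.35 0.5 ]
shift [  -5.2    2.9 -554.2]
rv deg [-0.5 -0.2  0.7]
```

View pics/p3.png

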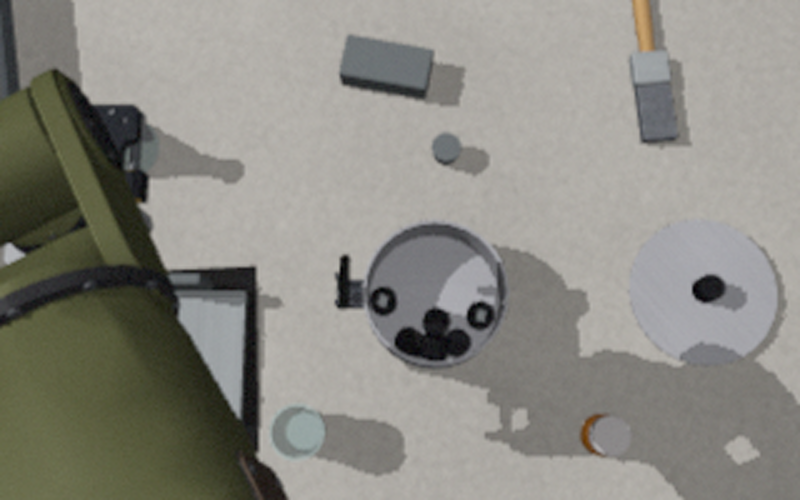

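View pics/p2.png

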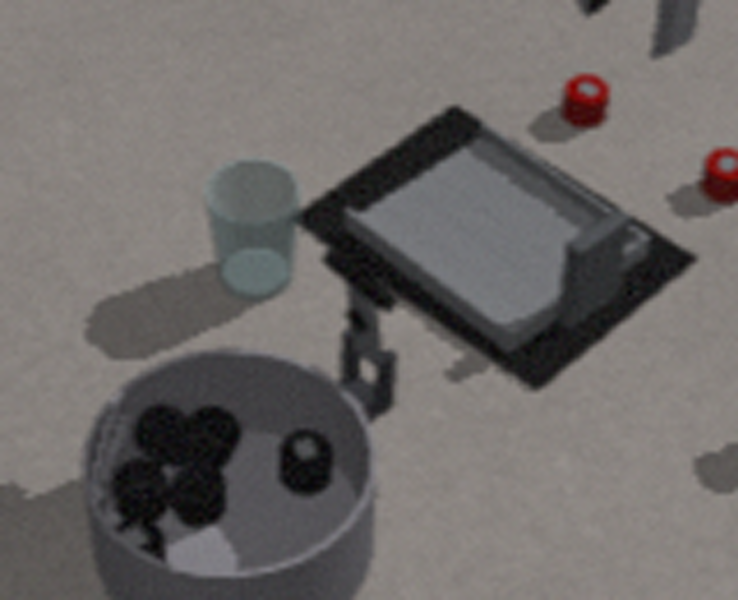

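```bash
python3 - <<'E'
from fit import *
z=np.load("pics/p3.npz");W=cloud("top",z["d"])
P=W[(np.hypot(W[...,0]-501.7,W[...,1]-20)<62)];print("interior zmax",np.percentile(P[:,2],[50,90,99,100]).round(1))
P=box(W,380,590,-370,-150,10,17);print("lid",(P[:,:2].min(0)+P[:,:2].max(0))/2)
P=box(W,440,530,-310,-220,36,50);print("knob",P.mean(0))
z=np.load("pics/p2.npz");W=cloud("scene",z["d"])
P=box(W,380,590,-370,-150,10,17);print("lid",(P[:,:2].min(0)+P[:,:2].max(0))/2)
P=box(W,440,530,-310,-220,36,50);print("knob",P.mean(0))
E
python3 -m handwheel '[[[-5,0,-554,0,0,0.7,0.1],[-5,0,-554,0,0,0.7,0.1],[-5,0,-554,0,0,0.7,0.1],[-5,0,-554,0,0,0.7,0.1],[-5,0,-554,0,0,0.7,0.1]]]';python3 -m handwheel '[[[-3,0,-345,0,0,0,0.1],[-3,0,-345,0,0,0,0.1],[-3,0,-345,0,0,0,0.1],[-3,0,-345,0,0,0,0.1],[-3,0,-345,0,0,0,0.1]]]'; python3 -c "
from h import *
to(486.6,-270.4,205,-0.08)"
```

```text
interior zmax [ 7.1 30.6 53.3 56.6]
lid [ 486.28188728 -270.14333394]
knob [ 485.87508657 -268.62440421   43.2253221 ]
lid [ 486.27898375 -271.04321273]
knob [ 487.53079269 -271.6945022    42.06756912]
clock: 27.67
eef_pos: [516.8, 71.4, 206.6]
eef_rot: [-1.562, 0.0, -0.083]
wrist_force: [2.0, -0.0, 0.9]
finger_gap: 51.9
clock: 28.08
eef_pos: [497.3, -136.1, 204.4]
eef_rot: [-1.562, 0.001, -0.083]
wrist_force: [0.2, 0.6, 1.0]
finger_gap: 51.9
t28.08 pos [ 497.3 -136.1  204.4] rot [-1.562e+00  1.000e-03 -8.300e-02] gap 51.9 F [0.2 0.6 1. ] j [-0.34  0.23  1.63  0.01  1.28 -0.26]
shift [   0.5   -1.8 -134.7]
rv deg [-0.5 -0.2 -0. ]
```

```bash
python3 -m handwheel '[[[0,0,-135,-0.5,0,0,0],[0,0,-135,-0.5,0,0,0],[0,0,-135,-0.5,0,0,0],[0,30,-135,-0.5,0,0,0],[0,70,-135,-0.5,0,0,0]]]';python3 -c "
from h import *
to(486.6,-270.4,70,-0.08)"
```

```text
clock: 28.5
eef_pos: [486.3, -273.7, 133.8]
eef_rot: [-1.573, -0.003, -0.087]
wrist_force: [0.6, -0.1, -0.8]
finger_gap: 46.9
t28.50 pos [ 486.3 -273.7  133.8] rot [-1.573 -0.003 -0.087] gap 46.9 F [ 0.6 -0.1 -0.8] j [-0.58  0.39  1.59 -0.    1.15 -0.49]
shift [-0.2 63.8  3.5]
rv deg [ 0.1 -0.4  0.2]
```

```bash
python3 -m handwheel '[[[0,30,3,0,0,0,0],[0,60,3,0,0,0,0],[0,85,3,0,0,0,0],[0,103,3,0,0,0,0],[0,108,3,0,0,0,0]]]';python3 -c "
from h import *
to(486.6,-270.4,24,-0.08)
snap('scene','q2',(80,220,230,340))"
```

```text
clock: 28.92
eef_pos: [485.1, -269.9, 22.0]
eef_rot: [-1.57, 0.002, -0.087]
wrist_force: [0.2, -0.4, 0.0]
finger_gap: 47.4
t28.92 pos [ 485.1 -269.9   22. ] rot [-1.57   0.002 -0.087] gap 47.4 F [ 0.2 -0.4  0. ] j [-0.57  0.54  1.67 -0.    0.93 -0.49]
shift [ 1.5 -2.  -0.3]
rv deg [-0.  -0.4 -0.1]
```

View pics/q2.png

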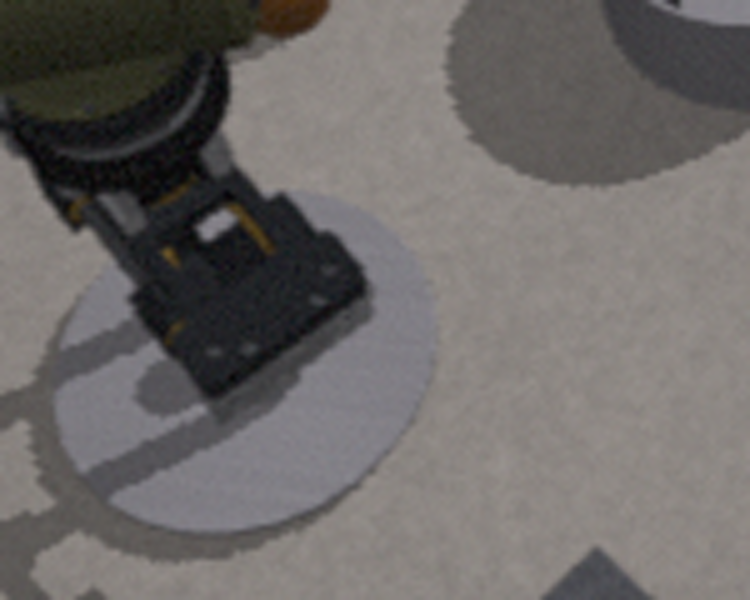

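Grip at about z 24, then lift.

```bash
python3 -m handwheel '[[[1,-2,0,0,0,0,0],[1,-2,0,0,0,0,-0.3],[1,-2,0,0,0,0,-0.6],[1,-2,0,0,0,0,-0.8],[1,-2,0,0,0,0,-0.8]]]' 15;python3 -m handwheel '[[[0,0,0,0,0,0,-1],[0,0,0,0,0,0,-1],[0,0,0,0,0,0,-1],[0,0,0,0,0,0,-1],[0,0,0,0,0,0,-1]]]' 45; python3 -m handwheel '[[[0,-5,0,0,0,0,-1],[0,-20,0,0,0,0,-1],[0,-40,0,0,0,0,-1],[0,-60,0,0,0,0,-1],[0,-80,0,0,0,0,-1]]]'; python3 -c "
from h import *
to(501.7,-100,98,-0.087)
snap('scene','r2',(80,170,280,320))"
```

```text
clock: 29.38
eef_pos: [487.0, -270.6, 25.9]
eef_rot: [-1.572, -0.001, -0.087]
wrist_force: [-0.8, 0.4, 4.4]
finger_gap: 27.8
clock: 29.8
eef_pos: [486.9, -270.5, 25.9]
eef_rot: [-1.572, -0.001, -0.087]
wrist_force: [-1.9, 0.3, 0.5]
finger_gap: 27.1
clock: 30.22
eef_pos: [486.7, -270.3, 107.0]
eef_rot: [-1.571, -0.0, -0.087]
wrist_force: [0.0, 0.3, -2.4]
finger_gap: 27.0
t30.22 pos [ 486.7 -270.3  107. ] rot [-1.571 -0.    -0.087] gap 27.0 F [ 0.   0.3 -2.4] j [-0.57  0.42  1.61 -0.    1.1  -0.49]
shift [  0.2   8.9 171. ]
rv deg [0. 0. 0.]
```

View pics/r2.png

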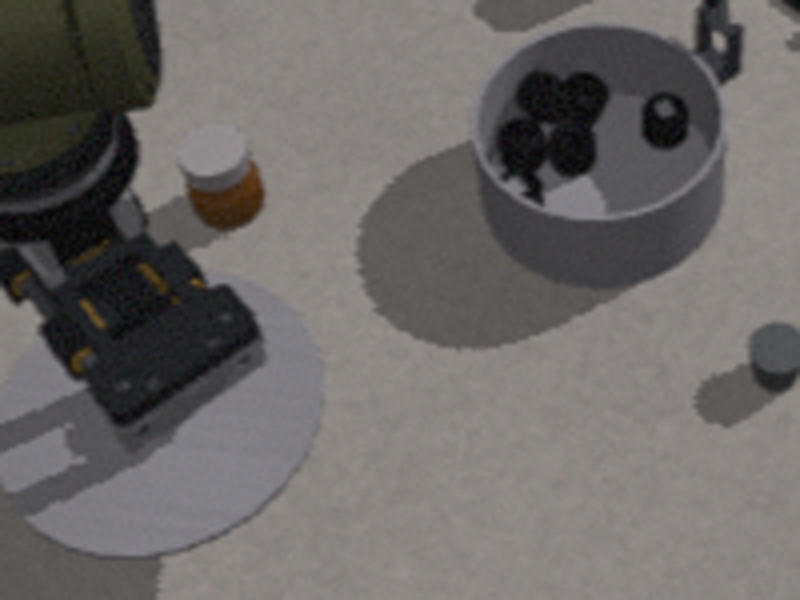

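```bash
python3 -m handwheel '[[[-1,0,20,0,0,0,-1],[-2,0,48,0,0,0,-1],[-3,0,78,0,0,0,-1],[-4,0,108,0,0,0,-1],[-5,0,138,0,0,0,-1]]]';python3 -m handwheel '[[[-1,0,30,0,0,0,-1],[-2,0,60,0,0,0,-1],[-3,0,85,0,0,0,-1],[-4,0,105,0,0,0,-1],[-5,0,118,0,0,0,-1]]]'; python3 -c "
from h import *
to(501.7,19.9,106,-0.087)"
```

```text
clock: 30.68
eef_pos: [494.8, -132.0, 110.3]
eef_rot: [-1.574, -0.005, -0.087]
wrist_force: [0.4, 0.1, -3.1]
finger_gap: 27.3
clock: 31.1
eef_pos: [500.0, -12.1, 109.6]
eef_rot: [-1.574, -0.005, -0.086]
wrist_force: [-0.1, -0.2, -2.2]
finger_gap: 27.2
t31.10 pos [500.  -12.1 109.6] rot [-1.574 -0.005 -0.086] gap 27.2 F [-0.1 -0.2 -2.2] j [-0.1   0.3   1.78 -0.    1.06 -0.01]
shift [-1.   3.5 32. ]
rv deg [0.2 0.1 0.3]
```

```bash
python3 -m handwheel '[[[-1,0,12,0,0,0,-1],[-1,0,22,0,0,0,-1],[-1,0,30,0,0,0.2,-1],[-1,2,32,0.1,0,0.3,-1],[-1,2,32,0.1,0,0.3,-1]]]'; python3 -c "
from h import *
to(501.7,19.9,90,-0.087)
snap('scene','s2',(170,120,330,250))"
```

```text
clock: 31.52
eef_pos: [501.6, 20.0, 107.1]
eef_rot: [-1.572, 0.001, -0.085]
wrist_force: [-0.4, -0.2, -1.6]
finger_gap: 27.5
t31.52 pos [501.6  20.  107.1] rot [-1.572e+00  1.000e-03 -8.500e-02] gap 27.5 F [-0.4 -0.2 -1.6] j [-0.03  0.31  1.77 -0.    1.06  0.05]
shift [ 0.1 17.1 -0. ]
rv deg [ 0.1  0.1 -0.1]
```

View pics/s2.png

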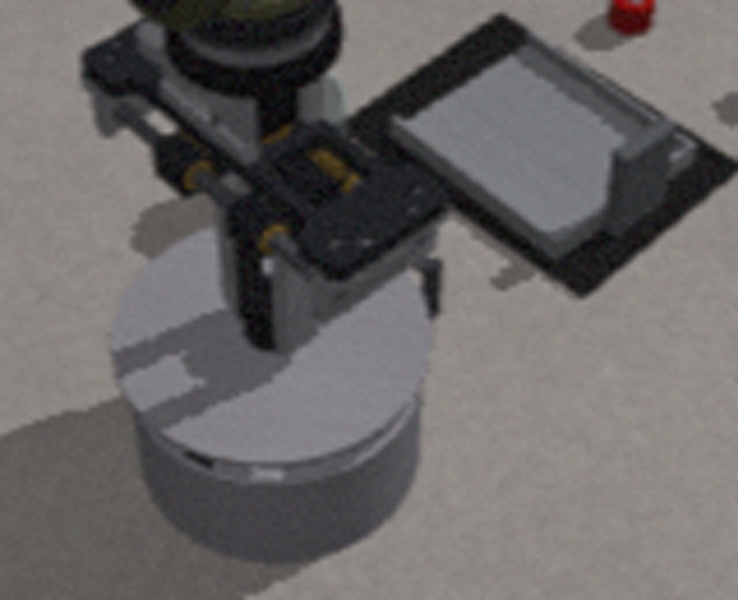

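Well centred; lower it onto the rim.

```bash
python3 -m handwheel '[[[0,4,0,0,0,0,-1],[0,9,0,0,0,0,-1],[0,14,0,0,0,0,-1],[0,17,0,0,0,0,-1],[0,18,0,0,0,0,-1]]]'; python3 -m handwheel '[[[0,1,0,0,0,0,-1],[0,2,0,0,0,0,-1],[0,2,0,0,0,0,-1],[0,2,0,0,0,0,-1],[0,2,0,0,0,0,-1]]]'; python3 -c "
from h import *
st()"
```

```text
clock: 31.98
eef_pos: [501.3, 19.4, 88.4]
eef_rot: [-1.572, 0.002, -0.086]
wrist_force: [0.4, -0.5, -2.1]
finger_gap: 27.2
clock: 32.4
eef_pos: [501.4, 19.3, 87.9]
eef_rot: [-1.572, 0.001, -0.086]
wrist_force: [-10.2, 0.2, 18.4]
finger_gap: 27.3
t32.40 pos [501.4  19.3  87.9] rot [-1.572e+00  1.000e-03 -8.600e-02] gap 27.3 F [-10.2   0.2  18.4] j [-0.03  0.34  1.78 -0.    1.02  0.05]
```

```bash
python3 -m handwheel '[[[0,-1,0,0,0,0,-0.8],[0,-1,0,0,0,0,-0.5],[0,-1,0,0,0,0,-0.2],[0,-1,0,0,0,0,-0.1],[0,-1,0,0,0,0,-0.1]]]' 15; python3 -m handwheel '[[[0,-20,0,0,0,0,-0.1],[0,-50,0,0,0,0,-0.1],[0,-90,0,0,0,0,-0.1],[0,-120,-30,0,0,0,-0.1],[0,-120,-70,0,0,0,-0.1]]]'; python3 - <<'E'
from fit import *
st()
p,d=snap('scene','t2',(170,120,330,250));W=cloud("scene",d)
p2,d2=snap('top','t3',(180,150,340,260));
for W in(W,cloud("top",d2)):
    P=box(W,400,600,-75,110,71,79);print("disc",(P[:,:2].min(0)+P[:,:2].max(0))/2,P[:,2].mean(),len(P))
    if len(P)>50:
        A=np.c_[P[:,:2],np.ones(len(P))];print("tilt",np.linalg.lstsq(A,P[:,2],rcond=None)[0])
    P=box(W,470,530,-10,50,96,112);print("knob",P.mean(0),len(P))
    P=box(W,470,560,80,190,110,170);print("clamp",P.mean(0).round(1),P.min(0),P.max(0),len(P))
E
```

```text
clock: 32.82
eef_pos: [501.4, 19.4, 88.8]
eef_rot: [-1.572, 0.001, -0.086]
wrist_force: [1.0, -0.3, -0.0]
finger_gap: 41.2
clock: 33.23
eef_pos: [497.6, -49.6, 214.8]
eef_rot: [-1.573, -0.008, -0.082]
wrist_force: [1.1, -1.3, 1.1]
finger_gap: 42.2
t33.23 pos [497.6 -49.6 214.8] rot [-1.573 -0.008 -0.082] gap 42.2 F [ 1.1 -1.3  1.1] j [-0.17  0.18  1.66 -0.    1.29 -0.09]
disc [501.26896867  24.23834115] 74.19634243201361 2657
tilt [-9.89149048e-04 -9.80167617e-04  7.47099104e+01]
knob [501.70671405  16.53214112 102.80999473] 110
clamp [511.4 105.7 132.6] [486.12288041  99.66199062 110.03446757] [533.14530645 113.23031646 142.85128566] 117
disc [500.79414638  31.47640371] 75.95577949579425 2460
tilt [1.75191520e-03 7.69742961e-04 7.50549300e+01]
knob [500.00794444  19.64095072 105.82418637] 102
clamp [509.2 108.2 142.5] [485.95876649 103.31245888 138.12968168] [533.64389653 113.46263125 146.28735081] 81
```

View pics/t2.png

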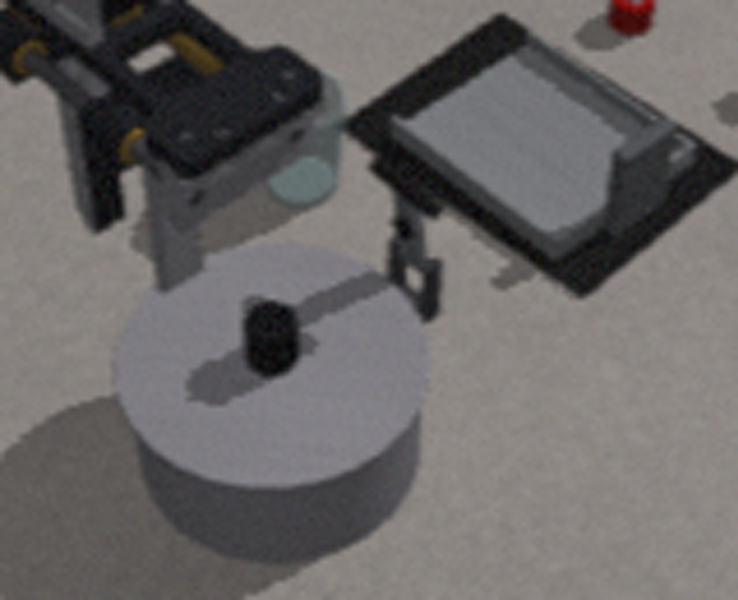

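View pics/t3.png

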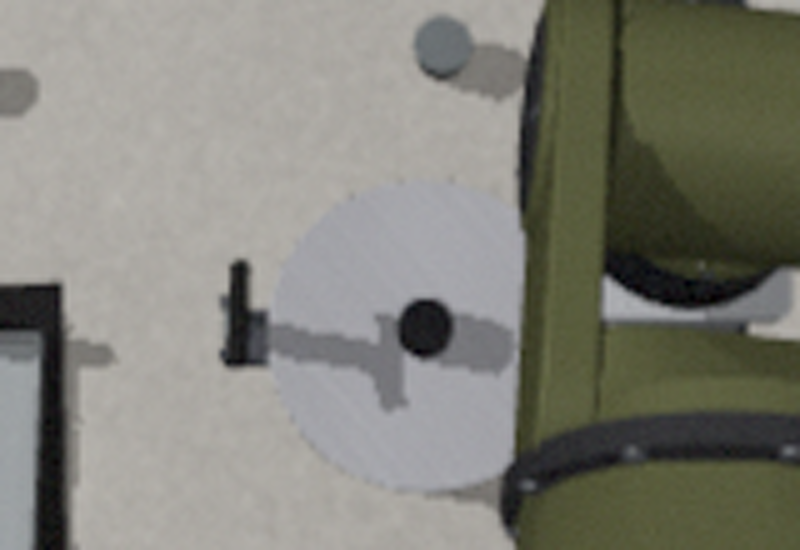

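```bash
python3 -c "
from h import *
to(513,143,215,-0.087)"
```

```text
t33.33 pos [495.7 -54.  210.2] rot [-1.573e+00 -1.000e-03 -8.900e-02] gap 42.4 F [-0.3 -0.5 -0.7] j [-0.18  0.19  1.67 -0.    1.28 -0.09]
shift [ -0.4  -5.2 197.7]
rv deg [ 0.1 -0.1  0.1]
```

```bash
python3 -m handwheel '[[[0,-5,40,0,0,0,-1],[0,-5,80,0,0,0,-1],[0,-5,120,0,0,0,-1],[0,-5,160,0,0,0,-1],[0,-5,198,0,0,0,-1]]]' 20; python3 -m handwheel '[[[0,0,2,0,0,0,-1],[0,25,4,0,0,0,-1],[0,50,4,0,0,0,-1],[0,70,4,0,0,0,-1],[0,80,4,0,0,0,-1]]]'; python3 -c "
from h import *
to(513,143,124,-0.087)
snap('scene','u2',(190,110,330,220))"
```

```text
clock: 33.75
eef_pos: [513.0, 145.7, 214.4]
eef_rot: [-1.573, -0.001, -0.089]
wrist_force: [1.0, -0.6, 0.3]
finger_gap: 12.4
clock: 34.17
eef_pos: [512.2, 149.3, 131.6]
eef_rot: [-1.574, 0.003, -0.089]
wrist_force: [-0.2, 0.9, -0.9]
finger_gap: 0.3
t34.17 pos [512.2 149.3 131.6] rot [-1.574  0.003 -0.089] gap 0.3 F [-0.2  0.9 -0.9] j [ 0.22  0.35  1.66 -0.    1.14  0.31]
shift [ 1.4  7.6 -6.2]
rv deg [ 0.2 -0.1 -0.2]
```

View pics/u2.png

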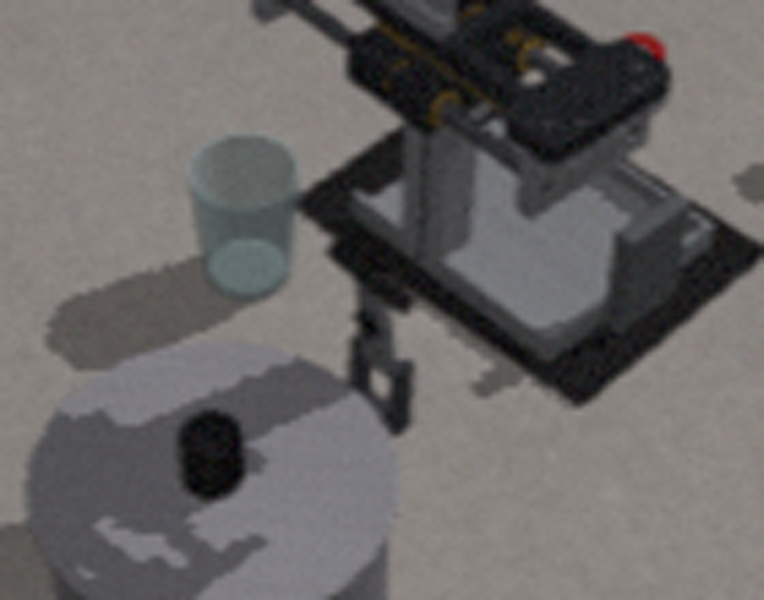

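```bash
python3 -m handwheel '[[[0,8,-2,0,0,0,-1],[0,10,-12,0,0,0,-1],[0,10,-24,0,0,0,-1],[0,10,-36,0,0,0,-1],[0,10,-46,0,0,0,-1]]]'; python3 -m handwheel '[[[0,0,-6,0,0,0,-1],[0,0,-12,0,0,0,-1],[0,0,-17,0,0,0,-1],[0,0,-20,0,0,0,-1],[0,0,-22,0,0,0,-1]]]'; python3 -c "
from h import *
st()
p,d=snap('scene','v2',(190,110,330,220))"
```

```text
clock: 34.63
eef_pos: [508.1, 101.8, 122.0]
eef_rot: [-1.574, 0.002, -0.09]
wrist_force: [-0.6, 2.1, 0.3]
finger_gap: 0.6
clock: 35.05
eef_pos: [506.1, 79.6, 122.1]
eef_rot: [-1.574, 0.002, -0.09]
wrist_force: [1.1, 1.2, -0.1]
finger_gap: 0.7
t35.05 pos [506.1  79.6 122.1] rot [-1.574  0.002 -0.09 ] gap 0.7 F [ 1.1  1.2 -0.1] j [ 0.09  0.32  1.73 -0.    1.1   0.18]
```

View pics/v2.png

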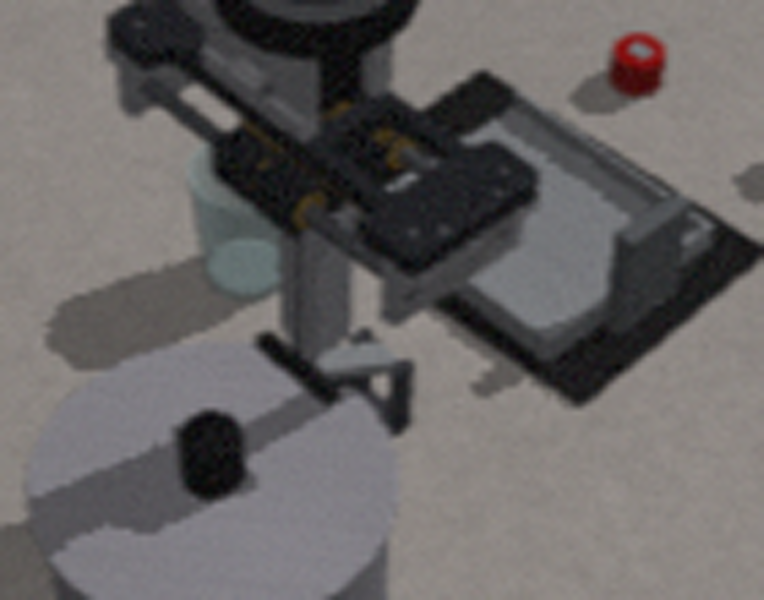

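```bash
python3 -m handwheel '[[[0,0,-5,0,0,0,-1],[0,0,-10,0,0,0,-1],[0,0,-15,0,0,0,-1],[0,4,-18,0,0,0,-1],[0,8,-19,0,0,0,-1]]]'; python3 -c "
from h import *
st()
p,d=snap('scene','w2',(190,110,330,220))"
```

```text
clock: 35.52
eef_pos: [504.4, 59.9, 114.0]
eef_rot: [-1.575, 0.002, -0.091]
wrist_force: [0.4, -1.4, 1.3]
finger_gap: 0.6
t35.52 pos [504.4  59.9 114. ] rot [-1.575  0.002 -0.091] gap 0.6 F [ 0.4 -1.4  1.3] j [ 0.05  0.32  1.75 -0.    1.08  0.14]
```

View pics/w2.png

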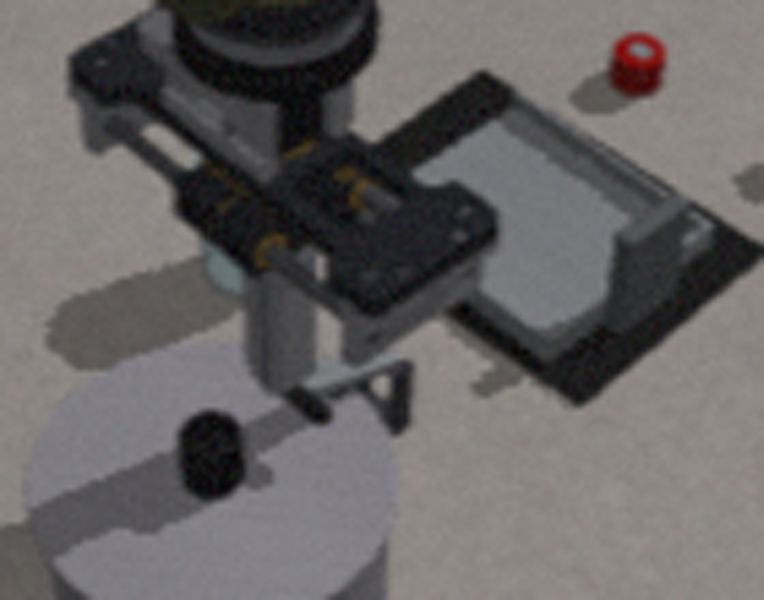

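```bash
python3 -m handwheel '[[[0,4,0,0,0,0,-1],[0,9,0,0,0,0,-1],[0,14,0,0,0,0,-1],[0,18,0,0,0,0,-1],[0,20,0,0,0,0,-1]]]'; python3 -c "
from h import *
st()"
```

```text
clock: 35.98
eef_pos: [503.9, 60.0, 92.6]
eef_rot: [-1.575, 0.004, -0.091]
wrist_force: [-5.9, -0.5, 19.6]
finger_gap: 0.5
t35.98 pos [503.9  60.   92.6] rot [-1.575  0.004 -0.091] gap 0.5 F [-5.9 -0.5 19.6] j [ 0.05  0.35  1.76 -0.    1.04  0.14]
```

```bash
python3 -m handwheel '[[[0,-10,0,0,0,0,-1],[0,-40,0,0,0,0,-1],[0,-80,0,0,0,0,-1],[0,-120,0,0,0,0,-1],[0,-130,0,0,0,0,-1]]]'; python3 -m handwheel '[[[0,0,-40,0,0,0,-1],[0,0,-80,0,0,0,-1],[0,0,-120,0,0,0,-1],[0,0,-160,0,0,0,-1],[0,0,-200,0,0,0,-1]]]'; python3 -m handwheel '[[[0,0,0,0,0,0,-1],[0,0,0,0,0,0,-1],[0,0,0,0,0,0,-1]]]'; python3 - <<'E'
from fit import *
st()
p,d=snap('scene','x2',(110,90,370,300));p2,d2=snap('top','x3',(90,90,400,300))
for W in(cloud("scene",d),cloud("top",d2)):
    for nm,b in(("disc",(425,580,-55,50,71,79)),("arm",(500,520,65,100,80,100)),("bar",(480,540,48,68,79,100)),("knob",(470,530,-10,45,98,112)),("handle",(515,560,240,320,60,72)),("floor",(400,520,240,330,2,9))):
        P=box(W,*b);print(nm,P.mean(0).round(1) if len(P) else 0,len(P), np.linalg.lstsq(np.c_[P[:,:2],np.ones(len(P))],P[:,2],rcond=None)[0][:2].round(3) if len(P)>20 else "")
E
```

```text
clock: 36.4
eef_pos: [505.9, 60.7, 229.0]
eef_rot: [-1.573, -0.005, -0.09]
wrist_force: [1.0, -0.3, 0.4]
finger_gap: 0.2
clock: 36.82
eef_pos: [487.3, -140.0, 229.9]
eef_rot: [-1.573, -0.005, -0.09]
wrist_force: [-0.3, -0.3, -0.7]
finger_gap: 0.1
clock: 37.07
eef_pos: [487.3, -139.7, 229.9]
eef_rot: [-1.573, -0.005, -0.09]
wrist_force: [0.8, 0.1, -0.1]
finger_gap: 0.3
t37.07 pos [ 487.3 -139.7  229.9] rot [-1.573 -0.005 -0.09 ] gap 0.3 F [ 0.8  0.1 -0.1] j [-0.35  0.19  1.62 -0.    1.33 -0.26]
disc [505.1  -2.1  74.2] 1958 [0.001 0.   ]
arm [508.4  82.6  82.9] 79 [-0.049  0.021]
bar [505.6  58.1  82.7] 83 [ 0.009 -0.015]
knob [501.6  16.7 103.4] 101 [-0.034  0.09 ]
handle [537.1 279.6  64.6] 65 [-0.121  0.007]
floor [456.1 281.7   4.3] 761 [-0.002 -0.002]
disc [499.7   1.3  75.9] 2042 [0.002 0.002]
arm [507.6  82.7  85.1] 81 [ 0.011 -0.008]
bar [505.7  58.5  84.9] 88 [-0.005  0.122]
knob [500.3  19.8 105.6] 101 [ 0.005 -0.028]
handle [535.4 281.1  66.7] 87 [0.221 0.021]
floor [459.3 284.8   6. ] 1421 [ 0.    -0.002]
```

View pics/x2.png

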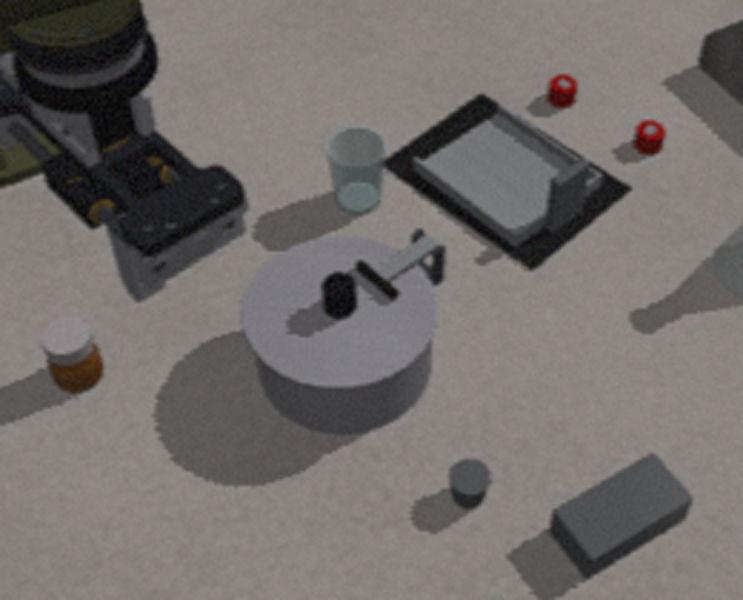

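View pics/x3.png

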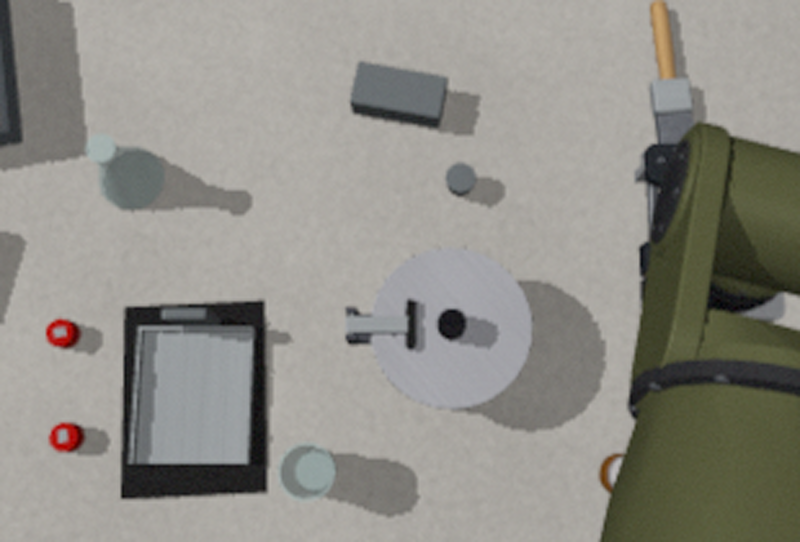

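Everything checks: the arm and bar of the clamp are level (both about 84 mm high), the lid is level and centred, the tray is flat on the mat, and the gripper is clear.

```bash
python3 -c "
from cell import order,read_state
print(order.sign_off(), read_state()['clock'])"
```

```text
the job is handed in; nothing more can be done
the job is handed in; nothing more can be done
```

The job is finished and handed in at about 37 s; the system gives no verdict. I put the three loose mounts on the tray beside the three already there, and tipped all six into the tub. Then I laid the tray back on its mat, seated the lid and swung the clamp down.

Last checks:
- **Mounts:** I counted six in the tub before lidding. The highest point read about 57 mm, below the lid plug's underside at 62 mm.
- **Lid:** the disc top is at about 75 mm and level. The knob is within about 3 mm of the tub centre.
- **Clamp:** the arm and bar both read about 84 mm high, so the clamp lies level.
- **Tray:** it is flat and empty, about 5 to 10 mm from the mat's centre.
- **Bystanders:** nothing looked moved in the last pictures. The arm covered part of the brush and jar from above; I had no contact with either.
- **Robot:** the gripper was clear of everything when I handed in.

No check failed. The two cameras disagreed by 1 to 3 mm, mostly in height and y, which is close to the stated calibration accuracy of about 2 mm.

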